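# Put the finished chocolate bars away in the drawer tin

## Task

Pull the drawer right out and put every chocolate bar that lies on the bench into the steel tin inside it, lying flat; the tin is already part full, you cannot tell how far, so lower each bar until it touches and only then let go: do not drop it in or press it down hard. Then shut the drawer fully with all the bars in it, and leave the other things on the bench where they are.

Things in the scene. Friction and masses are not known exactly. Their poses are not given: they have to be found in the camera images.
- drawer (a joint): the one drawer of the low aluminium drawer unit (unit 270 mm deep, 280 wide, 130 tall, standing on the table): metres pulled out, 0 shut, 0.2 fully out. It slides along the unit's own x axis, towards the robot, with about 2 N of friction, and stays where it is left; the housing is fixed for the run
- handle (a point): middle of the drawer's dark round bar handle: 11 mm thick, 130 mm long, 35 mm in front of the drawer's front, centre 102 mm above the table; the unit's top (130 mm high) begins 50 mm behind it. Its x axis points into the unit (the drawer opens along -x), y runs along the bar
- tin (a point): the open steel tin fixed in the front part of the drawer, moving with it: 150 x 232 x 85 mm outside, walls 4 mm, split by a 4 mm partition (80 mm tall, along x) into two bays, each 142 (x) x 110 (y) mm inside, centred at y = +57 and -57 mm; origin: centre of its underside, 129 mm behind the handle, 23 mm above the table; axes as the handle's. It comes clear of the housing when the drawer is out by more than 170 mm
- mouth (a point): centre of the tin's mouth, level with its rim, 108 mm above the table. A flat cardboard pad fills the tin to an unknown level, 39 to 59 mm below the rim. Each of its two bays takes one pile of bars (lengthways along x, lying on one another), at most three bars to a pile: what stands more than 10 mm above the rim hits the housing when the drawer is shut
- bar0: a bare dark chocolate bar with two rows of five squares on top, 110 (x) x 60 (y) x 14 (z) mm, about 110 g, lying flat on the table at the start; origin at the centre of its underside, x along its length. Four to six of the six are present
- bar1: a bare dark chocolate bar with two rows of five squares on top, 110 (x) x 60 (y) x 14 (z) mm, about 110 g, lying flat on the table at the start; origin at the centre of its underside, x along its length. Four to six of the six are present
- bar2: a bare dark chocolate bar with two rows of five squares on top, 110 (x) x 60 (y) x 14 (z) mm, about 110 g, lying flat on the table at the start; origin at the centre of its underside, x along its length. Four to six of the six are present
- bar3: a bare dark chocolate bar with two rows of five squares on top, 110 (x) x 60 (y) x 14 (z) mm, about 110 g, lying flat on the table at the start; origin at the centre of its underside, x along its length. Four to six of the six are present
- bar4: a bare dark chocolate bar with two rows of five squares on top, 110 (x) x 60 (y) x 14 (z) mm, about 110 g, lying flat on the table at the start; origin at the centre of its underside, x along its length. Four to six of the six are present
- bar5: a bare dark chocolate bar with two rows of five squares on top, 110 (x) x 60 (y) x 14 (z) mm, about 110 g, lying flat on the table at the start; origin at the centre of its underside, x along its length. Four to six of the six are present
- pralines: bystander, loose: closed white gift box of pralines, 87 x 67 x 35 mm; origin at the centre of its underside
- nibs: bystander, loose: closed jar, 76 mm across, 110 mm tall; origin at the centre of its underside
- bowl: bystander, loose: steel bowl, 100 mm across, 50 mm tall; origin at the centre of its underside
- mug: bystander, loose: white mug, 80 mm across, 90 mm tall; origin at the centre of its underside
- spatula: bystander, loose: long spatula lying on the table; origin on it
- tape: bystander, loose: roll of clear tape lying flat, 80 mm across, 30 mm tall; origin at the centre of its underside
- mould: bystander, loose: clear mould slab, 160 x 110 x 22 mm; origin at the centre of its underside
There are look-alikes about, which are no part of the job. Leave any orange or turquoise look-alike of the bar5 alone.

How it is judged:
By the outcome, as a careful person would: the job done as asked, in the order asked, and still so for the second after the job is handed in, with the robot touching nothing.
Of bar0, bar1, bar2, bar3, bar4, bar5 only 4 to 6 are there at a start; the rules pass over those that are not, and their reading is None.
At some moment in a run one of bar0, bar1, bar2, bar3, bar4, bar5 may be knocked a few centimetres aside while the robot is not near it.
It also fails if it takes over 210 s, if anything falls off the work surface, if the arm or the gripper's body presses on something with over 40 N, if the wrist force passes 120 N, or if a joint passes its speed limit or range.

## Robot

A 6-joint arm with a two-finger parallel gripper is mounted at the origin on the work surface. World frame = base frame: x ahead of the robot, y to its left, z up, the work surface at z = 0. Lengths are in mm, angles in degrees, forces in N, time in s.
With the tool pointing down it reaches from about 275 to 875 mm from the base axis. Payload 12.5 kg.
Tool frame: the origin (TCP) lies between the finger pads; the fingertips stand 17 mm ahead of it and the grasp point (between the pads) lies 2 mm behind it (bot.nose_length is the distance from the TCP to the fingertips, in mm); z points along the fingers, y is the direction in which the jaws open and shut (so a half turn about z gives the same grasp; the last joint's range is limited). The gripper opens to 85 mm and grips with 20 to 120 N. Pads are 22 mm wide; open, the fingers measure 114 mm over their backs; the gripper's body (76 mm by 85 mm) begins 54 mm behind the grasp point. The pads swing forward as they close: fully open they stand 13 mm farther back than shut.
Start: joints at [-81.91, 20.094, 94.641, -0, 65.266, -4.847], TCP at [123.158, -536.019, 248.29] pointing down, gripper open.
Joint ranges: [-157.81, 157.81], [-45, 120.19], [0.68, 151.7], [-89.99, 269.99], [4.06, 180], [-164.3, 164.3]. Speed limits (degrees/s): [127.2, 127.2, 159.86, 180, 180, 180].

## Interface

Orientations are given as [roll, pitch, yaw] about the fixed x, y, z axes, in that order (R = Rz(yaw) Ry(pitch) Rx(roll)).
In Python, from plant import bot gives the robot as it stands. The module is installed in compiled form; this text tells all that it offers.
- The arm moves only by the shell command python3 -m creep 'ROWS' [FORCE]. ROWS is JSON, a list of rows, each an object with "claw": the finger opening in cm, from 0 to 8.54; "dp": the shift along the tool's x, y, z in cm, a list of three; "twist": the turn, a rotation vector about the tool's x, y, z in rad, a list of three. In form: [{"claw": claw, "dp": [x, y, z], "twist": [rx, ry, rz]}, ...]. A call has 1 to 12 rows; each row is the pose to reach, as a shift and turn from the pose commanded when the call began, along the tool's axes at that moment; what a row does not reach only later rows make up. A row lasts 1/12 s, in which the tool goes at most 41.7 mm and 7.16 degrees, less where a joint would pass 70% of its speed; a pose out of reach is approached as far as the arm can. A call with a gripper value outside its range is refused whole. The fingers move at their own pace and stop on an object; FORCE is the grip in N (left out, the last holds). Time passes only in rows, so rows that repeat a pose let the fingers close. It gives the time, the measured TCP pose, the force and the opening at its end, in the units of the state.
- bot.observe(): the state, without advancing time (a new reading comes with each control period).
- bot.capture(name): name is "side" or "top" or "wrist"; returns (picture, depth): 384x512x3 uint8, red, green, blue; 384x512 float32, mm along the optical axis (not along the pixel's ray), 0 where there is no reading.
- bot.camera_info(name): a dict with "camera_matrix" (3x3 intrinsics, pixels), "rvec" (rotation vector, rad) and "tvec" (3), from world to camera coordinates, as OpenCV has them; the wrist camera has in their place "tool_from_camera" (4x4, takes a point from camera to tool coordinates, whose origin is the TCP and whose axes are the flange's). Camera axes: x right, y down, z forward; pixel columns grow to the right and rows downward; lengths in mm; the calibration is good to about 2 mm. A picture is of the moment at which its call begins: read the wrist's pose just before it. camera_info takes no time and is no camera call.
- bot.sign_off(): hands the job in, once; it reports no verdict.
Trained networks look in the newest picture that a camera, given by its name, has taken for a name from the list of things; names that differ only in an ending like _2 or _b are one class to them, and where a whole thing is asked for, a point or a joint stands for the part that bears it (a point fixed in the world has none). Each returns a list of dicts, best first, with "conf" (0 to 1); they miss things now and then, are a little off and sometimes report something else, mostly with a low value. They report only what shows in the picture. A call takes as long as a camera call. They do not tell look-alikes from the thing itself.
- bot.recognise(query, camera): "xyz" ([x, y, z] in mm, in world coordinates, good to about 4 mm: the middle of the surface that is visible of it).
The state is a dict: "t": time; "qpos": joint angles; "qvel": joint speeds; "tau": joint torques, N m; "tool_pos": TCP position; "tool_rot": TCP orientation; "contact_force": force on the tool from outside, world axes, zero at the start; "torque": the same for the moment, N m; "opening": opening from 0.0 (shut) to 1.0 (fully open).
Only numpy, scipy, OpenCV 4.12 (cv2) and the standard library are available. Lean on these libraries where they do the work, as an engineer would, in place of code of your own. Each camera call takes 0.05 s, during which the arm holds its last target.

## Working session

There is one attempt and no reset: what is moved stays moved. The work goes in short steps, Python scripts to look and compute and a shell command to move; the robot and the scene stay as the last step left them, time stands still between calls to the robot, and variables do not carry over. Pictures are saved under pics/ and viewed, and the job is handed in when it is done.

```bash
ls; mkdir -p pics
python3 - <<'E'
from plant import bot
import cv2, numpy as np
print(bot.observe())
for c in ("top","side","wrist"):
    p,d=bot.capture(c); cv2.imwrite(f"pics/{c}0.png",p[:,:,::-1]); np.save(f"{c}0.npy",d)
    print(c,bot.camera_info(c))
    if c!="wrist":
        for q in ("bar0","handle","tin","drawer"):
            print(c,q,[(np.round(r["xyz"]).tolist(),round(r["conf"],2)) for r in bot.recognise(q,c)])
print(bot.observe()["t"])
E
```

```text
pics
{'t': 0.0, 'qpos': array([-8.19097048e+01,  2.01247915e+01,  9.46775723e+01, -1.62561390e-03,
        6.52661335e+01, -4.84674530e+00]), 'qvel': array([-0.04127056,  0.04324016,  0.07582022,  0.05625037, -0.04735718,
       -0.05149615]), 'tau': array([ 1.75181362e-03, -5.06101334e+01, -2.91402090e+01,  4.25020846e-05,
        4.60372321e-03, -3.03127763e-05]), 'tool_pos': array([ 123.11221668, -535.7168769 ,  247.74994616]), 'tool_rot': array([-1.79931623e+02, -4.31699363e-03,  1.29377189e+01]), 'contact_force': array([0.44862716, 1.24977957, 0.4360116 ]), 'torque': array([-0.00947143, -0.0173738 ,  0.0065693 ]), 'opening': 1.0014191051026728}
top {'camera_matrix': array([[467.50634978,   0.        , 256.71972333],
       [  0.        , 467.50634978, 182.53363649],
       [  0.        ,   0.        ,   1.        ]]), 'rvec': array([ 2.16017337, -2.12602699,  0.17289005]), 'tvec': array([ -58.85081569,  551.13513346, 2164.03052974])}
top bar0 [([409.0, 327.0, 12.0], 0.87), ([421.0, -337.0, 15.0], 0.83), ([519.0, 459.0, 13.0], 0.77), ([432.0, -725.0, 16.0], 0.71), ([597.0, -341.0
[... 873 characters left out ...]
0], 0.95)]
side tin [([674.0, -50.0, 95.0], 0.67)]
side drawer [([675.0, -46.0, 88.0], 0.59), ([422.0, -341.0, 18.0], 0.42), ([529.0, 446.0, 17.0], 0.25)]
wrist {'camera_matrix': array([[295.72000359,   0.        , 253.19242051],
       [  0.        , 295.72000359, 190.48941904],
       [  0.        ,   0.        ,   1.        ]]), 'tool_from_camera': array([[ 4.46371535e-05, -9.56471091e-01, -2.91827089e-01,
         7.36306641e+01],
       [ 9.99999606e-01, -2.16105903e-04,  8.61250359e-04,
        -6.08848958e-01],
       [-8.86826628e-04, -2.91827012e-01,  9.56470704e-01,
        -1.25087747e+02],
       [ 0.00000000e+00,  0.00000000e+00,  0.00000000e+00,
         1.00000000e+00]])}
0.55
```

View pics/top0.png

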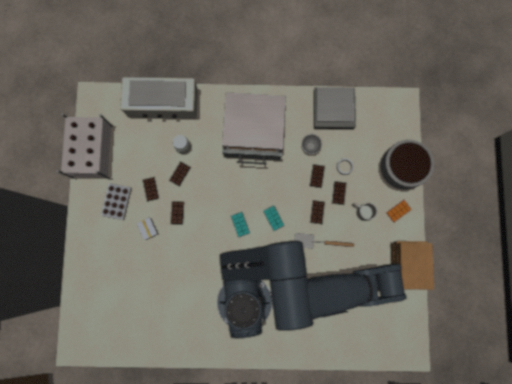

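View pics/side0.png

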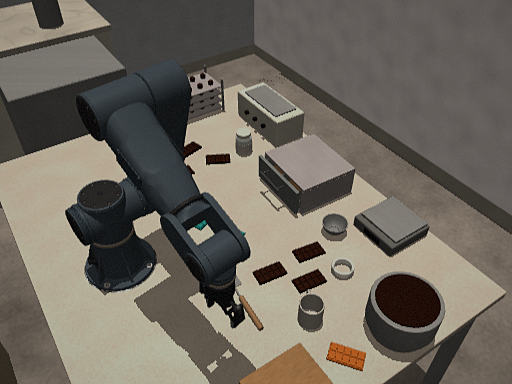

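```bash
cat > h.py <<'E'
import numpy as np, cv2
from scipy.spatial.transform import Rotation as R
from plant import bot
def cam(name,obs=None):
    ci=bot.camera_info(name); K=np.array(ci["camera_matrix"])
    if name=="wrist":
        o=obs or bot.observe(); T=np.eye(4); T[:3,:3]=R.from_euler("xyz",o["tool_rot"],degrees=True).as_matrix(); T[:3,3]=o["tool_pos"]
        M=T@np.array(ci["tool_from_camera"])
    else:
        M=np.eye(4); r=cv2.Rodrigues(np.array(ci["rvec"]))[0]; M[:3,:3]=r.T; M[:3,3]=-r.T@np.array(ci["tvec"])
    return K,M
def onplane(px,z,KM):
    K,M=KM; px=np.atleast_2d(px).astype(float)
    d=np.c_[(px[:,0]-K[0,2])/K[0,0],(px[:,1]-K[1,2])/K[1,1],np.ones(len(px))]@M[:3,:3].T
    return M[:3,3]+d*((z-M[2,3])/d[:,2])[:,None]
def proj(P,KM):
    K,M=KM; p=(np.atleast_2d(P)-M[:3,3])@M[:3,:3]; q=p@K.T; return q[:,:2]/q[:,2:]
def cloud(depth,KM):
    K,M=KM; v,u=np.mgrid[:depth.shape[0],:depth.shape[1]]
    p=np.stack([(u-K[0,2])/K[0,0]*depth,(v-K[1,2])/K[1,1]*depth,depth],-1)
    return p@M[:3,:3].T+M[:3,3]
def snap(name,fn):
    o=bot.observe(); KM=cam(name,o); p,d=bot.capture(name)
    cv2.imwrite(f"pics/{fn}.png",p[:,:,::-1]); return p,d,KM
def bars(p,KM,z=14,amin=60):
    hsv=cv2.cvtColor(p,cv2.COLOR_RGB2HSV); g=p.max(2)
    m=((g<90)).astype(np.uint8)
    m=cv2.morphologyEx(m,cv2.MORPH_CLOSE,np.ones((3,3)))
    out=[]
    for c in cv2.findContours(m,cv2.RETR_EXTERNAL,cv2.CHAIN_APPROX_NONE)[0]:
        if cv2.contourArea(c)<amin: continue
        w=onplane(c[:,0],z,KM)[:,:2].astype(np.float32)
        (cx,cy),(a,b),t=cv2.minAreaRect(w)
        if a<b: a,b,t=b,a,t+90
        t=(t+90)%180-90
        if 80<a<150 and 40<b<90: out.append((cx,cy,a,b,t,c[:,0].mean(0)))
    return out
def goto(pos,yaw,step=True):
    """dp in cm & twist for tool-down target at world pos with yaw (tool x axis direction)"""
    o=bot.observe(); r0=R.from_euler("xyz",o["tool_rot"],degrees=True)
    r1=R.from_euler("xyz",[180,0,yaw],degrees=True)
    dp=r0.inv().apply(np.array(pos)-o["tool_pos"])/10; tw=(r0.inv()*r1).as_rotvec()
    print("dp",np.round(dp,2),"twist",np.round(tw,3),"rows>=",np.ceil(max(np.linalg.norm(dp)/4.17,np.degrees(np.linalg.norm(tw))/7.16)))
E
python3 - <<'E'
from h import *
p,d,KM=snap("top","top1")
for b in bars(p,KM): print(np.round(b[:5],1),np.round(b[5]))
cv2.imwrite("pics/crop.png",cv2.resize(p[70:260,100:420,::-1],None,fx=2.5,fy=2.5,interpolation=cv2.INTER_CUBIC))
C=cloud(d,KM); 
# unit top
m=(abs(C[...,2]-130)<8)&(C[...,0]>600)&(abs(C[...,1])<250)
q=C[m][:,:2].astype(np.float32); print(cv2.minAreaRect(q),len(q))
m=(abs(C[...,2]-102)<12)&(C[...,0]>600)&(C[...,0]<800)&(abs(C[...,1])<250)
q=C[m]; print(len(q)); print(np.round(q[:40]))
E
```

```text
[404.9 324.6 105.1  56.7   2.3] [177. 213.]
[ 420.4 -338.4  105.8   56.5   -7.1] [317. 212.]
[439.1 623.4  97.1  89.4 -10.3] [114. 205.]
[ 514.  -442.6  106.7   56.4   -6.4] [339. 193.]
[517.9 455.7 105.7  56.7  14.1] [150. 189.]
[ 594.2 -338.4  107.5   56.7   -9.5] [317. 176.]
[594.4 320.4 105.3  56.8 -28.5] [180. 174.]
[ 750.1 -310.7   91.1   90.   -45.4] [311. 144.]
[  924.  -1218.4   137.5    75.1   -45.3] [495. 111.]
[1051.5 1002.    83.1   76.5   72.2] [45. 80.]
[ 1391.2 -1261.2   101.     61.     -3.8] [499.  23.]
[1388.2  443.1  123.3   83.1   13. ] [162.  19.]
((818.307373046875, 44.52947998046875), (430.9369201660156, 294.5890808105469), 86.24697875976562) 2786
196
[[ 792.   27.  112.]
 [ 710.   90.  112.]
 [ 709.  110.   96.]
 [ 707.  105.  104.]
 [ 706.   90.  110.]
 [ 702.   90.  108.]
 [ 702.  -25.  114.]
 [ 697.   90.  108.]
 [ 697.   86.  107.]
 [ 697.   81.  106.]
 [ 698.   77.  105.]
 [ 698.   67.  106.]
 [ 697.   62.  109.]
 [ 699.   58.   99.]
 [ 697.   53.  111.]
 [ 698.   49.  108.]
 [ 698.   39.  105.]
 [ 697.   35.  112.]
 [ 694.   26.  102.]
 [ 695.   21.   98.]
 [ 692.   16.  112.]
 [ 693.   11.  108.]
 [ 693.    7.  109.]
 [ 693.    2.  111.]
 [ 695.   -2.  101.]
 [ 695.   -7.  101.]
 [ 693.  -12.  113.]
 [ 695.  -21.  104.]
 [ 693.  -26.  113.]
 [ 694.  -35.  110.]
 [ 694.  -39.  109.]
 [ 696.  -44.  102.]
 [ 697. -137.  103.]
 [ 698. -156.   98.]
 [ 699. -160.   98.]
 [ 689.  -58.  109.]
 [ 690.  -63.  106.]
 [ 691.  -67.  104.]
 [ 690.  -72.  109.]
 [ 691.  -77.  106.]]
```

View pics/crop.png

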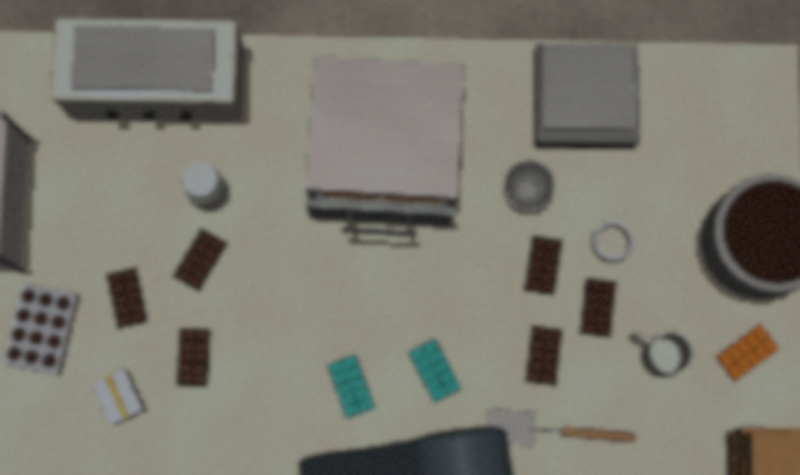

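Six dark 2x5 bars, at top pixels (151,189), (180,173), (177,212), (317,176), (339,193) and (317,212), fit the description. The orange one at (399,211) and the turquoise ones at (240,223) and (274,217) are look-alikes, so they stay. Next I'll move in to view the handle.

Run:
```python
from h import *
goto([590,-30,320],90)
```

```text
dp [ 56.83 -38.86  -7.17] twist [-0.    -0.    -1.345] rows>= 17.0
```

```bash
python3 -m creep '[{"claw":8.5,"dp":[28,-19,-7],"twist":[0,0,-0.67]},{"claw":8.5,"dp":[28,-19,-7],"twist":[0,0,-0.67]},{"claw":8.5,"dp":[28,-19,-7],"twist":[0,0,-0.67]},{"claw":8.5,"dp":[56.8,-38.9,-7.2],"twist":[0,0,-1.345]},{"claw":8.5,"dp":[56.8,-38.9,-7.2],"twist":[0,0,-1.345]},{"claw":8.5,"dp":[56.8,-38.9,-7.2],"twist":[0,0,-1.345]},{"claw":8.5,"dp":[56.8,-38.9,-7.2],"twist":[0,0,-1.345]},{"claw":8.5,"dp":[56.8,-38.9,-7.2],"twist":[0,0,-1.345]},{"claw":8.5,"dp":[56.8,-38.9,-7.2],"twist":[0,0,-1.345]},{"claw":8.5,"dp":[56.8,-38.9,-7.2],"twist":[0,0,-1.345]},{"claw":8.5,"dp":[56.8,-38.9,-7.2],"twist":[0,0,-1.345]},{"claw":8.5,"dp":[56.8,-38.9,-7.2],"twist":[0,0,-1.345]}]'; python3 -c "
from h import *
goto([590,-30,320],90)"
```

```text
t: 1.6
tool_pos: [460.5, -169.4, 304.9]
tool_rot: [180.0, 0.0, 90.4]
contact_force: [0.7, -1.5, 0.2]
opening: 0.996
dp [13.86 13.03 -1.51] twist [0.001 0.    0.006] rows>= 5.0
```

```bash
python3 -m creep '[{"claw":8.5,"dp":[13.9,13.0,-1.5],"twist":[0,0,0]},{"claw":8.5,"dp":[13.9,13.0,-1.5],"twist":[0,0,0]},{"claw":8.5,"dp":[13.9,13.0,-1.5],"twist":[0,0,0]},{"claw":8.5,"dp":[13.9,13.0,-1.5],"twist":[0,0,0]},{"claw":8.5,"dp":[13.9,13.0,-1.5],"twist":[0,0,0]},{"claw":8.5,"dp":[13.9,13.0,-1.5],"twist":[0,0,0]},{"claw":8.5,"dp":[13.9,13.0,-1.5],"twist":[0,0,0]}]'
python3 - <<'E'
from h import *
p,d,KM=snap("wrist","w1"); np.save("w1.npy",d)
print([(np.round(r["xyz"]).tolist(),round(r["conf"],2)) for r in bot.recognise("handle","wrist")])
C=cloud(d,KM)
m=(d>0)&(C[...,2]>124)&(C[...,2]<136)&(C[...,0]>640)
print(m.sum(), np.median(C[m][:,2]))
for z0,z1 in ((85,112),(112,124)):
    m2=(C[...,2]>z0)&(C[...,2]<z1)&(d>0)
    q=C[m2]; print(len(q), np.round(np.percentile(q,[5,50,95],axis=0)))
E
```

```text
t: 2.18
tool_pos: [589.8, -31.4, 319.0]
tool_rot: [-180.0, 0.0, 90.1]
contact_force: [-1.1, -1.2, -0.3]
opening: 0.997
[([676.0, -4.0, 104.0], 0.91)]
40662 129.43707100967325
3737 [[ 633. -137.   88.]
 [ 671.   -8.  105.]
 [ 710.  103.  109.]]
1203 [[ 668. -128.  113.]
 [ 676.   15.  121.]
 [ 710.  108.  124.]]
```

View pics/w1.png

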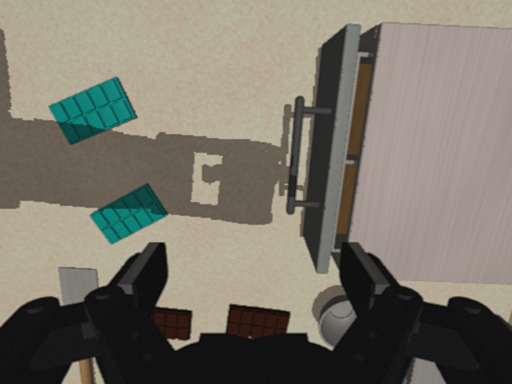

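Run:
```python
from h import *
p=cv2.imread("pics/w1.png"); d=np.load("w1.npy"); KM=cam("wrist"); C=cloud(d,KM)
m=(d>0)&(C[...,2]>95)&(C[...,2]<112); m[:, :283]=0; m[:,308:]=0; m[:94]=0; m[216:]=0
n,l,s,_=cv2.connectedComponentsWithStats(m.astype(np.uint8)); i=1+np.argmax(s[1:,4]); q=C[l==i]; print(s[i],len(q))
vx,vy,x0,y0=cv2.fitLine(q[:,:2].astype(np.float32),cv2.DIST_HUBER,0,.01,.01).ravel()
print(vx,vy,x0,y0,np.degrees(np.arctan2(vy,vx)),q.min(0),q.max(0),np.percentile(q,[50,98],axis=0), cv2.minAreaRect(q[:,:2].astype(np.float32)))
# unit top: front edge line
m=(d>0)&(abs(C[...,2]-130)<5); pts=[]
for v in range(40,270,2):
    u=np.where(m[v,360:])[0]
    if len(u): pts.append(C[v,360+u[0]])
pts=np.array(pts); f=cv2.fitLine(pts[:,:2].astype(np.float32),cv2.DIST_HUBER,0,.01,.01).ravel(); print("edge",f,np.degrees(np.arctan2(f[1],f[0])))
a=onplane([[299,100],[290,210]],102,KM); print(a)
```

```text
[ 286   96   22  119 1217] 1217
0.036502074 0.99933356 636.49646 -19.02971 87.90812 [628.12900744 -92.90656361 101.27531232] [653.74302046  46.171941   109.46816619] [[636.53317288 -20.20540856 106.24165191]
 [648.84323358  43.02042513 108.38796075]] ((643.6122436523438, -23.70789337158203), (139.40402221679688, 25.480194091796875), 87.37628936767578)
edge [ 2.4976831e-02 -9.9968803e-01  7.0782581e+02 -6.4472513e+00] -88.56878
[[638.70473677  41.97132744 102.        ]
 [633.43775068 -87.97609267 102.        ]]
```

```bash
python3 -c "
from h import *
goto([636.3,-23,100],87.8)"
```

```text
dp [ 0.99  4.75 21.92] twist [-0.001  0.     0.038] rows>= 6.0
```

```bash
python3 -m creep '[{"claw":2.6,"dp":[1,4.75,4],"twist":[0,0,0.038]},{"claw":2.6,"dp":[1,4.75,8],"twist":[0,0,0.038]},{"claw":2.6,"dp":[1,4.75,12],"twist":[0,0,0.038]},{"claw":2.6,"dp":[1,4.75,13],"twist":[0,0,0.038]},{"claw":2.6,"dp":[1,4.75,13],"twist":[0,0,0.038]},{"claw":2.6,"dp":[1,4.75,13],"twist":[0,0,0.038]},{"claw":2.6,"dp":[1,4.75,13],"twist":[0,0,0.038]}]'
python3 - <<'E'
from h import *
p,d,KM=snap("wrist","w2"); goto([636.3,-23,100],87.8)
E
```

```text
t: 2.87
tool_pos: [637.6, -23.1, 191.9]
tool_rot: [179.8, 0.0, 87.8]
contact_force: [0.4, -0.3, 0.5]
opening: 0.305
dp [-0.01 -0.18  9.22] twist [ 0.004  0.    -0.   ] rows>= 3.0
```

View pics/w2.png

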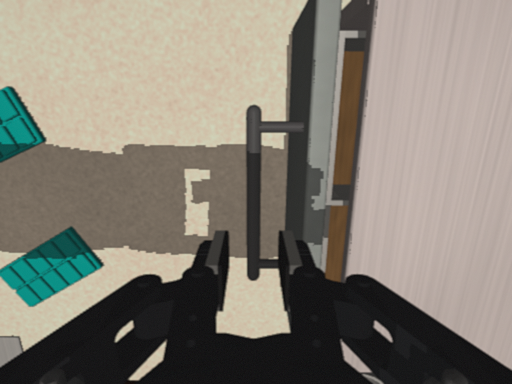

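The bar runs straight between the fingers, at image columns 247-259 and parallel to the tool, so I can go down and grip.

```bash
python3 -m creep '[{"claw":2.6,"dp":[0,-0.1,3],"twist":[0,0,0]},{"claw":2.6,"dp":[0,-0.1,6],"twist":[0,0,0]},{"claw":2.6,"dp":[0,-0.1,9.2],"twist":[0,0,0]},{"claw":2.6,"dp":[0,-0.1,9.2],"twist":[0,0,0]},{"claw":2.6,"dp":[0,-0.1,9.2],"twist":[0,0,0]},{"claw":0.5,"dp":[0,-0.1,9.2],"twist":[0,0,0]},{"claw":0.5,"dp":[0,-0.1,9.2],"twist":[0,0,0]},{"claw":0.5,"dp":[0,-0.1,9.2],"twist":[0,0,0]},{"claw":0.5,"dp":[0,-0.1,9.2],"twist":[0,0,0]}]' 30
```

```text
t: 3.67
tool_pos: [637.0, -22.5, 99.6]
tool_rot: [179.8, 0.0, 87.8]
contact_force: [0.6, -0.7, 7.4]
opening: 0.118
```

```bash
python3 -m creep '[{"claw":0.5,"dp":[0,-1,0],"twist":[0,0,0]},{"claw":0.5,"dp":[0,-2.5,0],"twist":[0,0,0]},{"claw":0.5,"dp":[0,-4,0],"twist":[0,0,0]},{"claw":0.5,"dp":[0,-5.5,0],"twist":[0,0,0]},{"claw":0.5,"dp":[0,-7,0],"twist":[0,0,0]},{"claw":0.5,"dp":[0,-8.5,0],"twist":[0,0,0]},{"claw":0.5,"dp":[0,-10,0],"twist":[0,0,0]},{"claw":0.5,"dp":[0,-11.5,0],"twist":[0,0,0]},{"claw":0.5,"dp":[0,-13,0],"twist":[0,0,0]},{"claw":0.5,"dp":[0,-14.5,0],"twist":[0,0,0]},{"claw":0.5,"dp":[0,-15.5,0],"twist":[0,0,0]},{"claw":0.5,"dp":[0,-16,0],"twist":[0,0,0]}]'
python3 - <<'E'
from h import *
p,d,KM=snap("wrist","w3")
E
```

```text
t: 4.67
tool_pos: [476.7, -15.7, 99.5]
tool_rot: [179.8, -0.0, 87.8]
contact_force: [3.2, 7.9, 8.2]
opening: 0.117
```

View pics/w3.png

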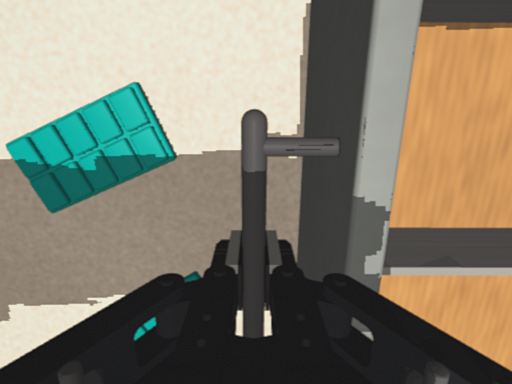

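```bash
python3 -m creep '[{"claw":0.5,"dp":[0.2,-1,0],"twist":[0,0,0]},{"claw":0.5,"dp":[0.25,-1.8,0],"twist":[0,0,0]},{"claw":0.5,"dp":[0.3,-2.2,0],"twist":[0,0,0]}]';python3 -m creep '[{"claw":0.5,"dp":[0,-0.3,0],"twist":[0,0,0]},{"claw":0.5,"dp":[0,-0.6,0],"twist":[0,0,0]}]'
```

```text
t: 4.97
tool_pos: [455.6, -14.4, 99.5]
tool_rot: [179.7, 0.2, 87.9]
contact_force: [1.4, -26.7, 8.3]
opening: 0.112
t: 5.13
tool_pos: [454.7, -14.4, 99.9]
tool_rot: [179.0, 0.2, 87.8]
contact_force: [40.7, -16.2, -29.4]
opening: 0.114
```

```bash
python3 -m creep '[{"claw":0.5,"dp":[0,0.5,0],"twist":[0,0,0]},{"claw":2.8,"dp":[0,0.5,0],"twist":[0,0,0]},{"claw":2.8,"dp":[0,0.5,0],"twist":[0,0,0]},{"claw":2.8,"dp":[0,0.5,0],"twist":[0,0,0]},{"claw":2.8,"dp":[0,0.5,-4],"twist":[0,0,0]},{"claw":2.8,"dp":[0,0.5,-8],"twist":[0,0,0]},{"claw":8.5,"dp":[0,4,-12],"twist":[0,0,0]},{"claw":8.5,"dp":[0,8,-16],"twist":[0,0,0]},{"claw":8.5,"dp":[0,10,-20],"twist":[0,0,0]},{"claw":8.5,"dp":[0,10,-20],"twist":[0,0,0]},{"claw":8.5,"dp":[0,10,-20],"twist":[0,0,0]}]'
python3 - <<'E'
from h import *
p,d,KM=snap("wrist","w4"); np.save("w4.npy",d); np.save("w4M.npy",KM[1])
E
```

```text
t: 6.05
tool_pos: [551.5, -15.9, 302.4]
tool_rot: [179.5, 0.0, 87.8]
contact_force: [0.9, -0.0, 1.0]
opening: 0.987
```

View pics/w4.png

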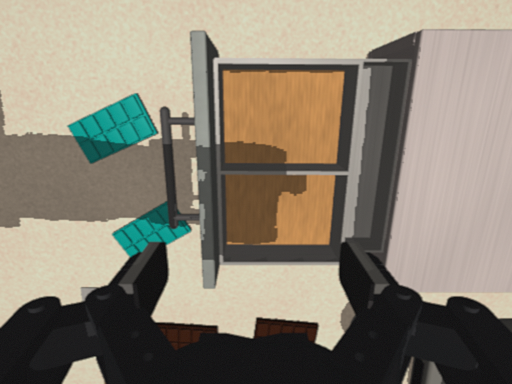

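Run:
```python
from h import *
p=cv2.imread("pics/w4.png"); d=np.load("w4.npy"); KM=cam("wrist"); C=cloud(d,KM)
hsv=cv2.cvtColor(p,cv2.COLOR_BGR2HSV); 
pad=(hsv[...,1]>80)&(d>0)&(C[...,2]>30)&(C[...,2]<90)
q=C[pad]; print("pad z",len(q),np.percentile(q[:,2],[5,50,95]))
n,l,s,c=cv2.connectedComponentsWithStats(pad.astype(np.uint8))
for i in range(1,n):
    if s[i,4]>500:
        qq=C[l==i]; print(s[i],np.median(qq[:,2]),qq.min(0).round(),qq.max(0).round(),cv2.minAreaRect(qq[:,:2].astype(np.float32)))
def line(a,b,z,KM=KM): 
    w=onplane([a,b],z,KM)[:,:2]; dd=w[1]-w[0]; return w.round(1).tolist(),np.degrees(np.arctan2(dd[1],dd[0])).round(2)
print("rim top edge",line((218,62),(356,63),108)); print("partition",line((220,171),(348,173),103)); print("bottom rim",line((220,263),(340,264),108))
print("front",line((197,32),(207,286),130)); print("handle",line((165,110),(172,224),102)); print("hous", line((418,32),(385,290),130))
m=(d>0)&(C[...,2]>104)&(C[...,2]<112)&(C[...,0]>480)&(C[...,0]<700)
v=np.where(m); np.save("m.npy",m); cv2.imwrite("pics/m.png",m*255)
for z0 in range(100,140,4):
    mm=(d>0)&(C[...,2]>z0)&(C[...,2]<z0+4); print(z0,mm.sum())
```

```text
pad z 18451 [58.76580697 60.20308081 61.49886431]
[  222    69   123    95 10993] 60.174905050362895 [513. -20.  43.] [660.  95.  63.] ((586.363525390625, 37.491424560546875), (110.27444458007812, 142.86959838867188), 87.46568298339844)
[ 225  175  111   70 7458] 60.239043056859 [ 508. -134.   43.] [654. -30.  64.] ((581.2161865234375, -82.40504455566406), (99.452392578125, 142.6304931640625), 87.59835815429688)
rim top edge ([[518.8, 96.1], [655.2, 90.2]], np.float64(-2.51))
partition ([[512.4, -15.2], [655.2, -23.0]], np.float64(-3.12))
bottom rim ([[505.0, -127.8], [650.2, -135.0]], np.float64(-2.82))
front ([[504.1, 119.0], [491.1, -144.2]], np.float64(-92.82))
handle ([[459.1, 52.4], [451.2, -77.2]], np.float64(-93.5))
hous ([[701.9, 111.7], [697.3, -157.9]], np.float64(-90.96))
100 2752
104 2552
108 153
112 222
116 565
120 4542
124 28194
128 10
132 0
136 0[ WARN:0@0.531] global loadsave.cpp:1063 imwrite_ Unsupported depth image for selected encoder is fallbacked to CV_8U.
```

```bash
python3 -c "
import cv2
p=cv2.imread('pics/w4.png'); cv2.imwrite('pics/w4c.png',cv2.resize(p[20:300,140:420],None,fx=2.1,fy=2.1,interpolation=2))"
```

```text
(no output)
```

View pics/w4c.png

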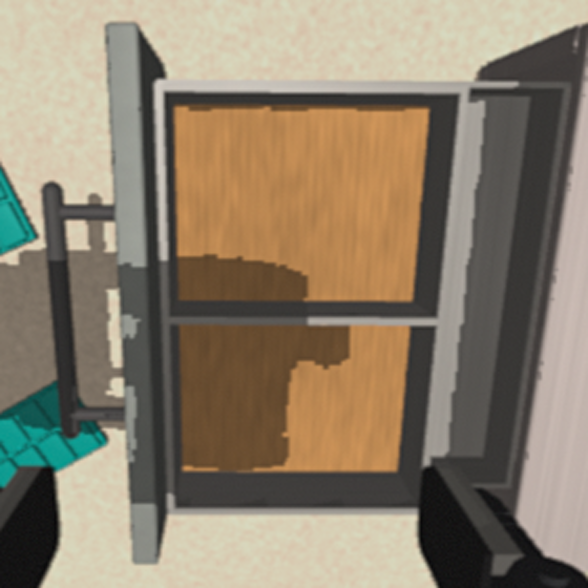

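View pics/m.png

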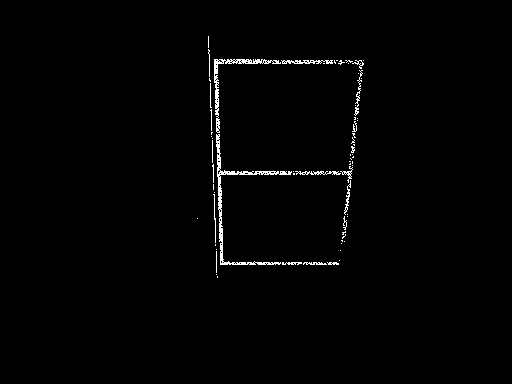

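Run:
```python
from h import *
m=np.load("m.npy"); KM=cam("wrist")
m[:, :214]=0; m[:58]=0; m[268:]=0
v,u=np.where(m); w=onplane(np.c_[u,v],108,KM)[:,:2].astype(np.float32)
print(cv2.minAreaRect(w))
# edges fit
# partition pixels
pm=(v>168)&(v<178)&(u>228)&(u<342); f=cv2.fitLine(onplane(np.c_[u,v][pm],103,KM)[:,:2].astype(np.float32),1,0,.01,.01).ravel(); print("part",f,np.degrees(np.arctan2(f[1],f[0])))
for n,s in (("top",(v<66)&(u>224)&(u<355)),("bot",(v>258)&(u>228)&(u<335)),("left",(u<224)&(v>66)&(v<258)),("right",(u>338)&(v>66)&(v<258))):
    f=cv2.fitLine(onplane(np.c_[u,v][s],108,KM)[:,:2].astype(np.float32),1,0,.01,.01).ravel(); print(n,f,np.degrees(np.arctan2(f[1],f[0])))
```

```text
((580.90087890625, -20.05699920654297), (232.85098266601562, 153.15585327148438), 87.55392456054688)
part [ 9.9926287e-01 -3.8389795e-02  5.3405872e+02 -1.8306709e+01] -2.2001138
top [ 9.9931264e-01 -3.7071407e-02  5.4767664e+02  9.5982323e+01] -2.124522
bot [ 9.9921066e-01 -3.9724376e-02  5.7619879e+02 -1.3066513e+02] -2.276638
left [ 4.5524906e-02  9.9896318e-01  5.1021225e+02 -3.6728020e+01] 87.39071
right [ 4.550538e-02  9.989641e-01  6.543063e+02 -4.022953e+01] 87.39183
```

```bash
python3 -c "
from h import *
print(proj([[590,-31,14]],cam('wrist')))
goto([535,-329,250],-9.5)"
```

```text
[[282.05156095 165.41216621]]
dp [-31.36  -0.29   4.94] twist [ 0.003 -0.003  1.699] rows>= 14.0
```

```bash
python3 -m creep '[{"claw":7.6,"dp":[-32,4,2],"twist":[0,0,1.7]},{"claw":7.6,"dp":[-32,4,2],"twist":[0,0,1.7]},{"claw":7.6,"dp":[-32,4,2],"twist":[0,0,1.7]},{"claw":7.6,"dp":[-32,4,2],"twist":[0,0,1.7]},{"claw":7.6,"dp":[-32,4,2],"twist":[0,0,1.7]},{"claw":7.6,"dp":[-32,4,2],"twist":[0,0,1.7]},{"claw":7.6,"dp":[-32,4,2],"twist":[0,0,1.7]},{"claw":7.6,"dp":[-32,4,5],"twist":[0,0,1.7]},{"claw":7.6,"dp":[-32,4,5],"twist":[0,0,1.7]},{"claw":7.6,"dp":[-32,4,5],"twist":[0,0,1.7]},{"claw":7.6,"dp":[-32,4,5],"twist":[0,0,1.7]},{"claw":7.6,"dp":[-32,4,5],"twist":[0,0,1.7]}]'; python3 -m creep '[{"claw":7.6,"dp":[0,0,0],"twist":[0,0,0.25]},{"claw":7.6,"dp":[0,0,0],"twist":[0,0,0.25]},{"claw":7.6,"dp":[0,0,0],"twist":[0,0,0.25]}]'
cat > look.py <<'E'
import sys
from h import *
fn,x,y=sys.argv[1],float(sys.argv[2]),float(sys.argv[3])
p,d,KM=snap("wrist",fn)
z=14
r=[b for b in bars(p,KM,z,400)]
for b in r: print(np.round(b[:5],1),np.round(b[5]))
r=[b for b in r if 100<b[2]<120 and 52<b[3]<68]
if r:
    b=min(r,key=lambda b:np.hypot(b[0]-x,b[1]-y)); print("pick",np.round(b[:5],1)); goto([b[0],b[1],50],b[4])
E
python3 look.py w5 594 -338
```

```text
t: 7.1
tool_pos: [574.8, -336.6, 245.5]
tool_rot: [-179.9, 0.2, 1.5]
contact_force: [0.3, 0.9, 0.1]
opening: 0.891
t: 7.35
tool_pos: [575.1, -336.4, 246.0]
tool_rot: [-179.9, 0.1, -12.8]
contact_force: [0.8, 0.5, 0.4]
opening: 0.892
[490.4   2.6 104.2  50.3  87.5] [ 29. 279.]
[ 363.  -611.7   88.3   73.8    1.6] [487. 265.]
[ 427.1 -339.1  111.9   59.3   -6.9] [279. 264.]
[ 519.6 -440.3  107.9   58.8   -6.7] [344. 185.]
[ 597.  -339.   107.3   59.3   -8.7] [251. 142.]
[ 733.6 -297.1   99.7   56.2   77.2] [187.  32.]
pick [ 597.  -339.   107.3   59.3   -8.7]
dp [ 2.23 -0.2  19.61] twist [-0.001  0.002 -0.063] rows>= 5.0
```

View pics/w5.png

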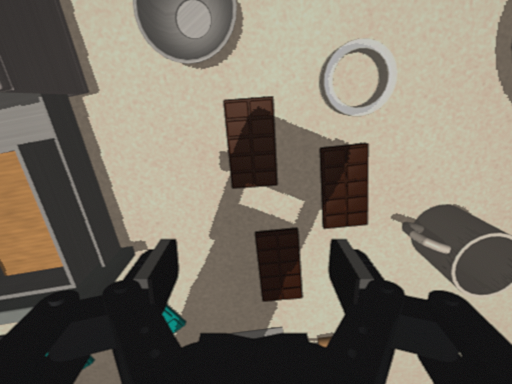

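The wrist view shows three dark 2x5 bars at (251,142), (344,185) and (279,264), with the bowl, tape and mug standing clear. I'm descending on the one at (251,142).

```bash
python3 -m creep '[{"claw":7.6,"dp":[2.2,-0.2,4],"twist":[0,0,-0.065]},{"claw":7.6,"dp":[2.2,-0.2,8],"twist":[0,0,-0.065]},{"claw":7.6,"dp":[2.2,-0.2,12],"twist":[0,0,-0.065]},{"claw":7.6,"dp":[2.2,-0.2,16],"twist":[0,0,-0.065]},{"claw":7.6,"dp":[2.2,-0.2,20],"twist":[0,0,-0.065]},{"claw":7.6,"dp":[2.2,-0.2,21.8],"twist":[0,0,-0.065]},{"claw":7.6,"dp":[2.2,-0.2,21.8],"twist":[0,0,-0.065]}]';python3 -m creep '[{"claw":7.6,"dp":[0,0,0.2],"twist":[0,0,0]},{"claw":7.6,"dp":[0,0,0.4],"twist":[0,0,0]},{"claw":7.6,"dp":[0,0,0.6],"twist":[0,0,0]},{"claw":7.6,"dp":[0,0,0.6],"twist":[0,0,0]}]'
```

```text
t: 7.98
tool_pos: [594.9, -337.9, 23.7]
tool_rot: [-179.8, 0.5, -8.5]
contact_force: [-0.3, 0.4, 0.5]
opening: 0.887
t: 8.32
tool_pos: [598.4, -340.3, 24.8]
tool_rot: [180.0, -0.1, -8.7]
contact_force: [-0.3, 0.1, 0.2]
opening: 0.89
```

```bash
python3 -m creep '[{"claw":7.6,"dp":[0,0,0.2],"twist":[0,0,0]},{"claw":7.6,"dp":[0,0,0.4],"twist":[0,0,0]},{"claw":7.6,"dp":[0,0,0.4],"twist":[0,0,0]}]'; python3 -m creep '[{"claw":7.6,"dp":[0,0,0.2],"twist":[0,0,0]},{"claw":7.6,"dp":[0,0,0.4],"twist":[0,0,0]},{"claw":7.6,"dp":[0,0,0.4],"twist":[0,0,0]}]'
```

```text
t: 8.57
tool_pos: [597.8, -340.0, 19.4]
tool_rot: [180.0, -0.0, -8.7]
contact_force: [0.1, -0.3, -0.6]
opening: 0.892
t: 8.82
tool_pos: [597.7, -339.8, 14.9]
tool_rot: [-180.0, 0.0, -8.7]
contact_force: [0.2, 1.0, -0.5]
opening: 0.893
```

```bash
python3 -m creep '[{"claw":7.6,"dp":[0,0,0.15],"twist":[0,0,0]},{"claw":5.5,"dp":[0,0,0.15],"twist":[0,0,0]},{"claw":5.5,"dp":[0,0,0.15],"twist":[0,0,0]},{"claw":5.5,"dp":[0,0,0.15],"twist":[0,0,0]},{"claw":5.5,"dp":[0,0,0.15],"twist":[0,0,0]},{"claw":5.5,"dp":[0,0,0.15],"twist":[0,0,0]}]' 30
```

```text
t: 9.32
tool_pos: [597.9, -340.0, 14.0]
tool_rot: [180.0, -0.0, -8.7]
contact_force: [-0.2, -0.2, -0.7]
opening: 0.689
```

```bash
python3 -m creep '[{"claw":5.5,"dp":[0,0,-1],"twist":[0,0,0]},{"claw":5.5,"dp":[0,0,-4],"twist":[0,0,0]},{"claw":5.5,"dp":[0,0,-8],"twist":[0,0,0]},{"claw":5.5,"dp":[0,0,-12],"twist":[0,0,0]},{"claw":5.5,"dp":[0,0,-16],"twist":[0,0,0]},{"claw":5.5,"dp":[0,0,-19],"twist":[0,0,0]},{"claw":5.5,"dp":[0,0,-19],"twist":[0,0,0]}]'; python3 -c "
from h import *
goto([579.7,-77.1,200],-2.4)"
```

```text
t: 9.9
tool_pos: [600.0, -341.3, 212.4]
tool_rot: [179.7, -0.6, -8.7]
contact_force: [0.6, -0.3, -0.3]
opening: 0.695
dp [ -6.02 -25.81   1.06] twist [ 0.005 -0.01  -0.11 ] rows>= 7.0
```

```bash
python3 -m creep '[{"claw":5.5,"dp":[-6,-25.8,0],"twist":[0,0,-0.11]},{"claw":5.5,"dp":[-6,-25.8,0],"twist":[0,0,-0.11]},{"claw":5.5,"dp":[-6,-25.8,0],"twist":[0,0,-0.11]},{"claw":5.5,"dp":[-6,-25.8,0],"twist":[0,0,-0.11]},{"claw":5.5,"dp":[-6,-25.8,0],"twist":[0,0,-0.11]},{"claw":5.5,"dp":[-6,-25.8,0],"twist":[0,0,-0.11]},{"claw":5.5,"dp":[-6,-25.8,0],"twist":[0,0,-0.11]},{"claw":5.5,"dp":[-6,-25.8,0],"twist":[0,0,-0.11]},{"claw":5.5,"dp":[-6,-25.8,0],"twist":[0,0,-0.11]}]'
python3 - <<'E'
from h import *
goto([579.7,-77.1,130],-2.4)
p,d,KM=snap("wrist","w6")
goto([579.7,-77.1,130],-2.4)
E
```

```text
t: 10.65
tool_pos: [577.7, -75.6, 204.2]
tool_rot: [180.0, -0.0, -2.3]
contact_force: [0.3, -0.8, -1.7]
opening: 0.69
dp [0.2  0.14 7.42] twist [ 0.    -0.     0.001] rows>= 2.0
dp [0.19 0.05 7.41] twist [ 0. -0. -0.] rows>= 2.0
```

View pics/w6.png

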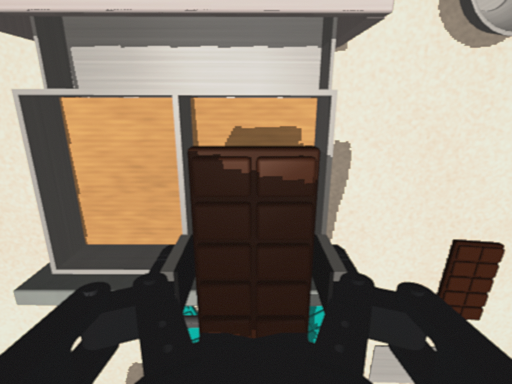

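Run:
```python
from h import *
KM=cam("wrist")
print(onplane([[17,93],[335,93],[52,269],[313,210]],108,KM).round(1), onplane([[180,97]],103,KM).round(1))
o=bot.observe()["tool_pos"]
```

```text
[[ 663.3   87.9  108. ]
 [ 653.8 -137.8  108. ]
 [ 521.5   97.1  108. ]
 [ 565.6 -123.6  108. ]] [[655.8 -26.2 103. ]]
```

```bash
python3 -m creep '[{"claw":5.5,"dp":[0.2,0.2,3],"twist":[0,0,0]},{"claw":5.5,"dp":[0.2,0.2,6],"twist":[0,0,0]},{"claw":5.5,"dp":[0.2,0.2,8],"twist":[0,0,0]},{"claw":5.5,"dp":[0.2,0.2,9.5],"twist":[0,0,0]},{"claw":5.5,"dp":[0.2,0.2,11],"twist":[0,0,0]},{"claw":5.5,"dp":[0.2,0.2,11.5],"twist":[0,0,0]},{"claw":5.5,"dp":[0.2,0.2,11.5],"twist":[0,0,0]},{"claw":5.5,"dp":[0.2,0.2,11.5],"twist":[0,0,0]}]'; for i in 1 2; do python3 -m creep '[{"claw":5.5,"dp":[0,0,0.1],"twist":[0,0,0]},{"claw":5.5,"dp":[0,0,0.2],"twist":[0,0,0]},{"claw":5.5,"dp":[0,0,0.2],"twist":[0,0,0]}]'; done
```

```text
t: 11.37
tool_pos: [579.9, -78.9, 89.4]
tool_rot: [180.0, -0.0, -2.5]
contact_force: [-0.6, 0.1, -0.4]
opening: 0.69
t: 11.62
tool_pos: [579.9, -78.1, 87.5]
tool_rot: [180.0, -0.1, -2.4]
contact_force: [0.5, 0.0, -1.0]
opening: 0.695
t: 11.87
tool_pos: [579.5, -77.8, 84.8]
tool_rot: [-180.0, 0.0, -2.4]
contact_force: [0.5, -0.5, -0.7]
opening: 0.689
```

```bash
python3 -m creep '[{"claw":5.5,"dp":[0,0,0.1],"twist":[0,0,0]},{"claw":5.5,"dp":[0,0,0.2],"twist":[0,0,0]},{"claw":5.5,"dp":[0,0,0.3],"twist":[0,0,0]},{"claw":5.5,"dp":[0,0,0.3],"twist":[0,0,0]}]'; for i in 1 2 ; do python3 -m creep '[{"claw":5.5,"dp":[0,0,0.1],"twist":[0,0,0]},{"claw":5.5,"dp":[0,0,0.1],"twist":[0,0,0]}]'; done
```

```text
t: 12.2
tool_pos: [579.5, -77.9, 81.7]
tool_rot: [-180.0, 0.0, -2.4]
contact_force: [0.1, -0.8, -1.8]
opening: 0.696
t: 12.37
tool_pos: [579.5, -77.9, 80.8]
tool_rot: [-180.0, 0.0, -2.4]
contact_force: [0.2, -0.3, -1.2]
opening: 0.695
t: 12.53
tool_pos: [579.5, -77.9, 79.8]
tool_rot: [-180.0, 0.0, -2.4]
contact_force: [-0.2, -0.5, -0.8]
opening: 0.693
```

```bash
for i in 1 2 3; do python3 -m creep '[{"claw":5.5,"dp":[0,0,0.1],"twist":[0,0,0]},{"claw":5.5,"dp":[0,0,0.1],"twist":[0,0,0]}]' | egrep "pos|force"; done
```

```text
tool_pos: [579.5, -77.9, 78.8]
contact_force: [0.7, 0.1, -0.9]
tool_pos: [579.6, -77.9, 77.8]
contact_force: [-0.0, 0.5, -0.8]
tool_pos: [580.2, -77.9, 77.7]
contact_force: [-1.2, 1.2, 5.5]
```

Contact at TCP z≈77.7 with 5.5 N. I'll open only slightly so the fingers stay inside the bay, then rise.

```bash
python3 -m creep '[{"claw":6.6,"dp":[0,0,0],"twist":[0,0,0]},{"claw":6.6,"dp":[0,0,0],"twist":[0,0,0]},{"claw":6.6,"dp":[0,0,0],"twist":[0,0,0]},{"claw":6.6,"dp":[0,0,-1],"twist":[0,0,0]},{"claw":6.6,"dp":[0,0,-4],"twist":[0,0,0]},{"claw":6.6,"dp":[0,0,-8],"twist":[0,0,0]},{"claw":6.6,"dp":[0,0,-12],"twist":[0,0,0]},{"claw":7.6,"dp":[0,0,-15],"twist":[0,0,0]},{"claw":7.6,"dp":[0,0,-15],"twist":[0,0,0]}]'
python3 - <<'E'
from h import *
p,d,KM=snap("wrist","w7")
goto([519.6,-440.3,220],-6.7)
E
```

```text
t: 13.78
tool_pos: [581.8, -78.4, 234.2]
tool_rot: [179.9, -0.6, -2.4]
contact_force: [0.1, 0.1, -0.7]
opening: 0.889
dp [-4.59 36.44  1.09] twist [ 0.001 -0.006  0.075] rows>= 9.0
```

View pics/w7.png

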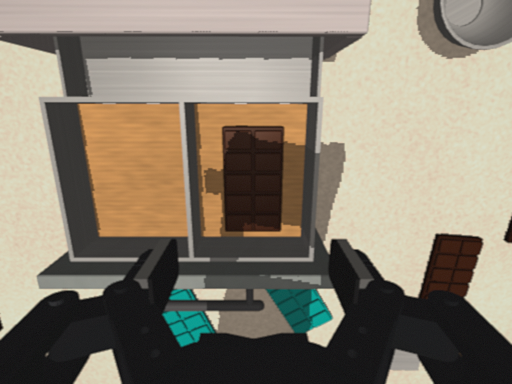

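The bar lies flat and centred in the right bay (columns 223-283 of 200-305). Next is the bar at about (520,-440).

```bash
python3 -m creep '[{"claw":7.6,"dp":[-4.6,36.4,0],"twist":[0,0,0.075]},{"claw":7.6,"dp":[-4.6,36.4,0],"twist":[0,0,0.075]},{"claw":7.6,"dp":[-4.6,36.4,0],"twist":[0,0,0.075]},{"claw":7.6,"dp":[-4.6,36.4,0],"twist":[0,0,0.075]},{"claw":7.6,"dp":[-4.6,36.4,0],"twist":[0,0,0.075]},{"claw":7.6,"dp":[-4.6,36.4,0],"twist":[0,0,0.075]},{"claw":7.6,"dp":[-4.6,36.4,0],"twist":[0,0,0.075]},{"claw":7.6,"dp":[-4.6,36.4,0],"twist":[0,0,0.075]},{"claw":7.6,"dp":[-4.6,36.4,0],"twist":[0,0,0.075]},{"claw":7.6,"dp":[-4.6,36.4,0],"twist":[0,0,0.075]},{"claw":7.6,"dp":[-4.6,36.4,0],"twist":[0,0,0.075]}]'; python3 look.py w8 519.6 -440.3
```

```text
t: 14.75
tool_pos: [517.1, -440.8, 225.2]
tool_rot: [-179.9, 0.1, -6.9]
contact_force: [0.1, -0.0, 0.1]
opening: 0.885
[ 517.5 -443.2  107.3   60.2   -6.8] [256. 163.]
[ 596.2 -684.8  140.1   73.8    7.5] [481.  52.]
pick [ 517.5 -443.2  107.3   60.2   -6.8]
dp [ 0.06  0.41 17.56] twist [-0.002  0.002 -0.   ] rows>= 5.0
```

View pics/w8.png

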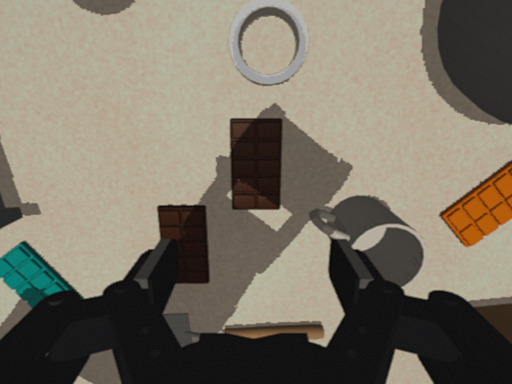

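Run:
```python
from h import *
KM=cam("wrist")
for z in (20,45,70): print(z,onplane([[312,213],[345,240],[388,196]],z,KM).round(0)[:,:2].tolist())
```

```text
20 [[454.0, -502.0], [414.0, -541.0], [465.0, -592.0]]
45 [[464.0, -498.0], [427.0, -534.0], [474.0, -581.0]]
70 [[475.0, -494.0], [440.0, -527.0], [484.0, -571.0]]
```

```bash
python3 -m creep '[{"claw":7.2,"dp":[1.3,0.35,4],"twist":[0,0,0]},{"claw":7.2,"dp":[1.3,0.35,8],"twist":[0,0,0]},{"claw":7.2,"dp":[1.3,0.35,12],"twist":[0,0,0]},{"claw":7.2,"dp":[1.3,0.35,15],"twist":[0,0,0]},{"claw":7.2,"dp":[1.3,0.35,18],"twist":[0,0,0]},{"claw":7.2,"dp":[1.3,0.35,20],"twist":[0,0,0]},{"claw":7.2,"dp":[1.3,0.35,20.5],"twist":[0,0,0]},{"claw":7.2,"dp":[1.3,0.35,20.8],"twist":[0,0,0]},{"claw":7.2,"dp":[1.3,0.35,21],"twist":[0,0,0]},{"claw":7.2,"dp":[1.3,0.35,21],"twist":[0,0,0]}]'
```

```text
t: 15.63
tool_pos: [531.5, -444.7, 18.2]
tool_rot: [179.9, -0.1, -6.7]
contact_force: [0.8, -0.1, -0.4]
opening: 0.842
```

```bash
python3 -m creep '[{"claw":7.2,"dp":[0,0,0.2],"twist":[0,0,0]},{"claw":7.2,"dp":[0,0,0.2],"twist":[0,0,0]},{"claw":5.5,"dp":[0,0,0.2],"twist":[0,0,0]},{"claw":5.5,"dp":[0,0,0.2],"twist":[0,0,0]},{"claw":5.5,"dp":[0,0,0.2],"twist":[0,0,0]},{"claw":5.5,"dp":[0,0,0.2],"twist":[0,0,0]},{"claw":5.5,"dp":[0,0,0.2],"twist":[0,0,0]}]'
```

```text
t: 16.22
tool_pos: [531.1, -445.0, 15.8]
tool_rot: [180.0, -0.0, -6.7]
contact_force: [0.1, 1.7, 5.8]
opening: 0.696
```

```bash
python3 -m creep '[{"claw":5.5,"dp":[0,0,-1],"twist":[0,0,0]},{"claw":5.5,"dp":[0,0,-4],"twist":[0,0,0]},{"claw":5.5,"dp":[0,0,-8],"twist":[0,0,0]},{"claw":5.5,"dp":[0,0,-12],"twist":[0,0,0]},{"claw":5.5,"dp":[0,0,-16],"twist":[0,0,0]},{"claw":5.5,"dp":[0,0,-19],"twist":[0,0,0]},{"claw":5.5,"dp":[0,0,-19],"twist":[0,0,0]}]'
python3 - <<'E'
from h import *
goto([579.7,-77.1,200],-2.4)
p,d,KM=snap("wrist","w9");
E
```

```text
t: 16.8
tool_pos: [532.6, -446.3, 213.3]
tool_rot: [179.6, -0.5, -6.7]
contact_force: [0.3, -1.2, -0.5]
opening: 0.689
dp [  0.35 -37.23   1.08] twist [ 0.007 -0.009 -0.075] rows>= 9.0
```

View pics/w9.png

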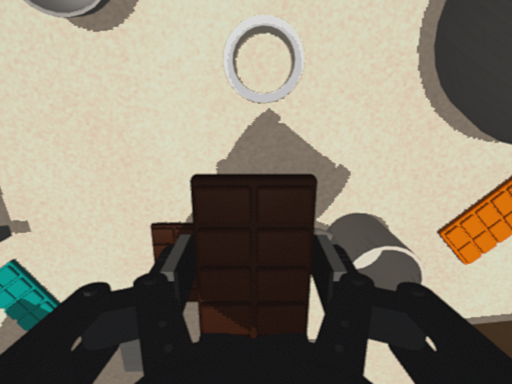

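```bash
python3 -m creep '[{"claw":5.5,"dp":[1.7,-37.1,0],"twist":[0,0,-0.075]},{"claw":5.5,"dp":[1.7,-37.1,0],"twist":[0,0,-0.075]},{"claw":5.5,"dp":[1.7,-37.1,0],"twist":[0,0,-0.075]},{"claw":5.5,"dp":[1.7,-37.1,0],"twist":[0,0,-0.075]},{"claw":5.5,"dp":[1.7,-37.1,0],"twist":[0,0,-0.075]},{"claw":5.5,"dp":[1.7,-37.1,0],"twist":[0,0,-0.075]},{"claw":5.5,"dp":[1.7,-37.1,0],"twist":[0,0,-0.075]},{"claw":5.5,"dp":[1.7,-37.1,0],"twist":[0,0,-0.075]},{"claw":5.5,"dp":[1.7,-37.1,0],"twist":[0,0,-0.075]},{"claw":5.5,"dp":[1.7,-37.1,0],"twist":[0,0,-0.075]},{"claw":5.5,"dp":[1.7,-37.1,0],"twist":[0,0,-0.075]},{"claw":5.5,"dp":[1.7,-37.1,0],"twist":[0,0,-0.075]}]'
python3 - <<'E'
from h import *
goto([593,-78.2,103],-2.4)
E
```

```text
t: 17.85
tool_pos: [590.6, -78.4, 204.1]
tool_rot: [180.0, 0.1, -2.4]
contact_force: [-0.3, -0.7, -0.6]
opening: 0.696
dp [ 0.26 -0.04 10.11] twist [0.    0.001 0.   ] rows>= 3.0
```

```bash
python3 -m creep '[{"claw":5.5,"dp":[0.25,0,3],"twist":[0,0,0]},{"claw":5.5,"dp":[0.25,0,6],"twist":[0,0,0]},{"claw":5.5,"dp":[0.25,0,8],"twist":[0,0,0]},{"claw":5.5,"dp":[0.25,0,9.5],"twist":[0,0,0]},{"claw":5.5,"dp":[0.25,0,10.4],"twist":[0,0,0]},{"claw":5.5,"dp":[0.25,0,10.6],"twist":[0,0,0]},{"claw":5.5,"dp":[0.25,0,10.6],"twist":[0,0,0]},{"claw":5.5,"dp":[0.25,0,10.6],"twist":[0,0,0]}]'; for i in 1 2; do python3 -m creep '[{"claw":5.5,"dp":[0,0,0.1],"twist":[0,0,0]},{"claw":5.5,"dp":[0,0,0.15],"twist":[0,0,0]},{"claw":5.5,"dp":[0,0,0.15],"twist":[0,0,0]}]' | egrep "pos|force"; done
```

```text
t: 18.52
tool_pos: [594.0, -78.9, 99.8]
tool_rot: [180.0, -0.1, -2.5]
contact_force: [-0.5, 0.8, -0.4]
opening: 0.694
tool_pos: [593.8, -78.3, 97.9]
contact_force: [0.3, -0.2, -0.8]
tool_pos: [593.5, -78.3, 95.9]
contact_force: [-0.6, 0.1, -0.2]
```

```bash
for i in 1 2 3; do python3 -m creep '[{"claw":5.5,"dp":[0,0,0.1],"twist":[0,0,0]},{"claw":5.5,"dp":[0,0,0.1],"twist":[0,0,0]}]' | egrep "pos|force"; done
```

```text
tool_pos: [593.5, -78.3, 94.8]
contact_force: [-0.5, -0.5, -0.4]
tool_pos: [593.5, -78.3, 93.7]
contact_force: [0.3, -0.1, -1.0]
tool_pos: [594.0, -78.3, 93.6]
contact_force: [-0.7, -0.8, 4.7]
```

```bash
python3 -m creep '[{"claw":6.6,"dp":[0,0,0],"twist":[0,0,0]},{"claw":6.6,"dp":[0,0,0],"twist":[0,0,0]},{"claw":6.6,"dp":[0,0,0],"twist":[0,0,0]},{"claw":6.6,"dp":[0,0,-1],"twist":[0,0,0]},{"claw":6.6,"dp":[0,0,-4],"twist":[0,0,0]},{"claw":6.6,"dp":[0,0,-8],"twist":[0,0,0]},{"claw":6.6,"dp":[0,0,-12],"twist":[0,0,0]},{"claw":7.4,"dp":[0,0,-13.5],"twist":[0,0,0]},{"claw":7.4,"dp":[0,0,-13.5],"twist":[0,0,0]}]'
python3 - <<'E'
from h import *
p,d,KM=snap("wrist","w10")
goto([422,-339,225],-7)
E
```

```text
t: 20.27
tool_pos: [595.2, -78.6, 233.3]
tool_rot: [179.9, -0.4, -2.4]
contact_force: [-0.1, -0.1, 0.0]
opening: 0.865
dp [-16.11  26.76   0.5 ] twist [ 0.001 -0.004  0.08 ] rows>= 8.0
```

View pics/w10.png

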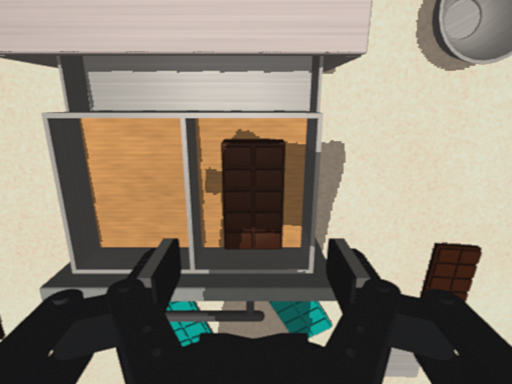

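Stacked neatly in the right bay, at columns 221-285. Next is the bar at about (422,-339).

```bash
python3 -m creep '[{"claw":7.4,"dp":[-16.1,26.8,0],"twist":[0,0,0.08]},{"claw":7.4,"dp":[-16.1,26.8,0],"twist":[0,0,0.08]},{"claw":7.4,"dp":[-16.1,26.8,0],"twist":[0,0,0.08]},{"claw":7.4,"dp":[-16.1,26.8,0],"twist":[0,0,0.08]},{"claw":7.4,"dp":[-16.1,26.8,0],"twist":[0,0,0.08]},{"claw":7.4,"dp":[-16.1,26.8,0],"twist":[0,0,0.08]},{"claw":7.4,"dp":[-16.1,26.8,0],"twist":[0,0,0.08]},{"claw":7.4,"dp":[-16.1,26.8,0],"twist":[0,0,0.08]},{"claw":7.4,"dp":[-16.1,26.8,0],"twist":[0,0,0.08]},{"claw":7.4,"dp":[-16.1,26.8,0],"twist":[0,0,0.08]},{"claw":7.4,"dp":[-16.1,26.8,0],"twist":[0,0,0.08]}]'; python3 look.py w11 422 -339
```

```text
t: 21.23
tool_pos: [421.3, -338.6, 227.1]
tool_rot: [-179.9, 0.1, -7.0]
contact_force: [-0.8, -0.3, -0.2]
opening: 0.868
[ 423.5 -338.8  108.8   60.4   -7. ] [253. 161.]
[ 400.3 -606.8   90.9   55.4    7.3] [493. 153.]
pick [ 423.5 -338.8  108.8   60.4   -7. ]
dp [ 0.21  0.04 17.73] twist [-0.001  0.001  0.001] rows>= 5.0
```

View pics/w11.png

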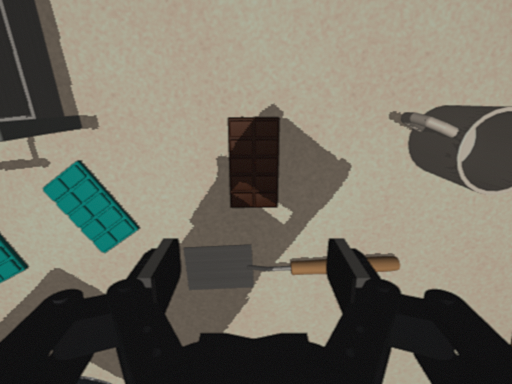

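```bash
python3 -m creep '[{"claw":7.4,"dp":[0.2,0,4],"twist":[0,0,0]},{"claw":7.4,"dp":[0.2,0,8],"twist":[0,0,0]},{"claw":7.4,"dp":[0.2,0,12],"twist":[0,0,0]},{"claw":7.4,"dp":[0.2,0,15],"twist":[0,0,0]},{"claw":7.4,"dp":[0.2,0,18],"twist":[0,0,0]},{"claw":7.4,"dp":[0.2,0,20],"twist":[0,0,0]},{"claw":7.4,"dp":[0.2,0,20.6],"twist":[0,0,0]},{"claw":7.4,"dp":[0.2,0,21],"twist":[0,0,0]},{"claw":7.4,"dp":[0.2,0,21],"twist":[0,0,0]},{"claw":7.4,"dp":[0.2,0,21],"twist":[0,0,0]},{"claw":7.4,"dp":[0.2,0,21],"twist":[0,0,0]}]'
```

```text
t: 22.2
tool_pos: [424.1, -339.9, 19.2]
tool_rot: [179.9, -0.1, -7.0]
contact_force: [0.7, 0.2, 0.3]
opening: 0.866
```

```bash
python3 -m creep '[{"claw":7.4,"dp":[0,-0.1,0.3],"twist":[0,0,0]},{"claw":7.4,"dp":[0,-0.1,0.3],"twist":[0,0,0]},{"claw":5.5,"dp":[0,-0.1,0.3],"twist":[0,0,0]},{"claw":5.5,"dp":[0,-0.1,0.3],"twist":[0,0,0]},{"claw":5.5,"dp":[0,-0.1,0.3],"twist":[0,0,0]},{"claw":5.5,"dp":[0,-0.1,0.3],"twist":[0,0,0]},{"claw":5.5,"dp":[0,-0.1,0.3],"twist":[0,0,0]}]'; python3 -m creep '[{"claw":5.5,"dp":[0,0,-1],"twist":[0,0,0]},{"claw":5.5,"dp":[0,0,-4],"twist":[0,0,0]},{"claw":5.5,"dp":[0,0,-8],"twist":[0,0,0]},{"claw":5.5,"dp":[0,0,-12],"twist":[0,0,0]},{"claw":5.5,"dp":[0,0,-16],"twist":[0,0,0]},{"claw":5.5,"dp":[0,0,-19],"twist":[0,0,0]},{"claw":5.5,"dp":[0,0,-19],"twist":[0,0,0]}]'
python3 - <<'E'
from h import *
goto([581,-78.2,205],-2.4)
p,d,KM=snap("wrist","w12");
E
```

```text
t: 22.78
tool_pos: [423.6, -338.6, 15.4]
tool_rot: [180.0, -0.0, -7.0]
contact_force: [-1.2, 2.0, 6.1]
opening: 0.691
t: 23.37
tool_pos: [425.2, -340.1, 211.8]
tool_rot: [179.7, -0.5, -7.0]
contact_force: [0.6, -0.0, -0.9]
opening: 0.687
dp [ 12.26 -27.9    0.61] twist [ 0.006 -0.008 -0.08 ] rows>= 8.0
```

View pics/w12.png

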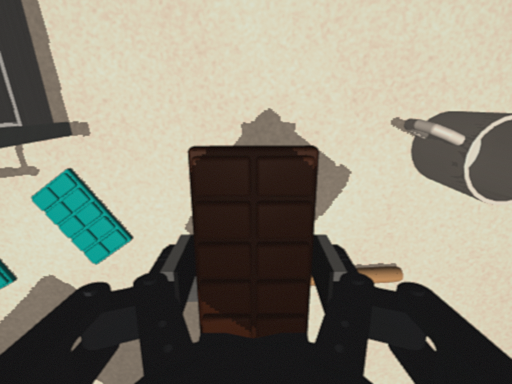

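```bash
python3 -m creep '[{"claw":5.5,"dp":[12.2,-27.9,0],"twist":[0,0,-0.08]},{"claw":5.5,"dp":[12.2,-27.9,0],"twist":[0,0,-0.08]},{"claw":5.5,"dp":[12.2,-27.9,0],"twist":[0,0,-0.08]},{"claw":5.5,"dp":[12.2,-27.9,0],"twist":[0,0,-0.08]},{"claw":5.5,"dp":[12.2,-27.9,0],"twist":[0,0,-0.08]},{"claw":5.5,"dp":[12.2,-27.9,0],"twist":[0,0,-0.08]},{"claw":5.5,"dp":[12.2,-27.9,0],"twist":[0,0,-0.08]},{"claw":5.5,"dp":[12.2,-27.9,0],"twist":[0,0,-0.08]},{"claw":5.5,"dp":[12.2,-27.9,0],"twist":[0,0,-0.08]},{"claw":5.5,"dp":[12.2,-27.9,0],"twist":[0,0,-0.08]},{"claw":5.5,"dp":[12.2,-27.9,0],"twist":[0,0,-0.08]}]'
python3 - <<'E'
from h import *
goto([581,-78.2,114],-2.4)
E
```

```text
t: 24.33
tool_pos: [577.8, -77.3, 204.1]
tool_rot: [-180.0, 0.1, -2.5]
contact_force: [-0.3, 0.1, -0.5]
opening: 0.694
dp [0.34 0.07 9.01] twist [-0.     0.002 -0.001] rows>= 3.0
```

```bash
python3 -m creep '[{"claw":5.5,"dp":[0.2,0.05,3],"twist":[0,0,0]},{"claw":5.5,"dp":[0.2,0.05,6],"twist":[0,0,0]},{"claw":5.5,"dp":[0.2,0.05,7.5],"twist":[0,0,0]},{"claw":5.5,"dp":[0.2,0.05,8.5],"twist":[0,0,0]},{"claw":5.5,"dp":[0.2,0.05,9.1],"twist":[0,0,0]},{"claw":5.5,"dp":[0.2,0.05,9.1],"twist":[0,0,0]},{"claw":5.5,"dp":[0.2,0.05,9.1],"twist":[0,0,0]}]'; for i in 1 2; do python3 -m creep '[{"claw":5.5,"dp":[0,0,0.1],"twist":[0,0,0]},{"claw":5.5,"dp":[0,0,0.15],"twist":[0,0,0]},{"claw":5.5,"dp":[0,0,0.15],"twist":[0,0,0]}]' | egrep "pos|force"; done
```

```text
t: 24.92
tool_pos: [580.9, -77.6, 114.7]
tool_rot: [180.0, -0.1, -2.5]
contact_force: [-0.2, -0.4, -0.7]
opening: 0.693
tool_pos: [580.8, -77.1, 113.1]
contact_force: [-0.8, -0.3, -0.6]
tool_pos: [580.6, -77.0, 110.9]
contact_force: [-0.9, -0.4, -1.2]
```

```bash
for i in 1 2 3 4; do python3 -m creep '[{"claw":5.5,"dp":[0,0,0.1],"twist":[0,0,0]},{"claw":5.5,"dp":[0,0,0.1],"twist":[0,0,0]}]' | egrep "pos|force"; done
```

```text
tool_pos: [580.5, -77.0, 109.8]
contact_force: [0.4, 0.1, -1.6]
tool_pos: [580.5, -77.0, 108.7]
contact_force: [-0.8, 0.3, -1.5]
tool_pos: [580.5, -77.0, 107.7]
contact_force: [-0.1, -0.9, 0.0]
tool_pos: [580.9, -77.1, 107.2]
contact_force: [0.5, 0.2, 2.4]
```

Touching (2.4 N) at the expected height. Releasing, then on to the left side.

```bash
python3 -m creep '[{"claw":6.6,"dp":[0,0,0.05],"twist":[0,0,0]},{"claw":6.6,"dp":[0,0,0.05],"twist":[0,0,0]},{"claw":6.6,"dp":[0,0,0.05],"twist":[0,0,0]},{"claw":6.6,"dp":[0,0,-1],"twist":[0,0,0]},{"claw":6.6,"dp":[0,0,-4],"twist":[0,0,0]},{"claw":6.6,"dp":[0,0,-8],"twist":[0,0,0]},{"claw":7.4,"dp":[0,0,-12],"twist":[0,0,0]},{"claw":7.4,"dp":[0,0,-12],"twist":[0,0,0]},{"claw":7.4,"dp":[0,0,-12],"twist":[0,0,0]}]'
python3 - <<'E'
from h import *
p,d,KM=snap("wrist","w13")
goto([594.5,320.5,225],-28.5)
E
```

```text
t: 26.83
tool_pos: [581.5, -77.2, 230.0]
tool_rot: [180.0, -0.3, -2.4]
contact_force: [-0.6, 0.2, -0.2]
opening: 0.867
dp [ -0.29 -39.78   0.28] twist [-0.    -0.002  0.455] rows>= 10.0
```

View pics/w13.png

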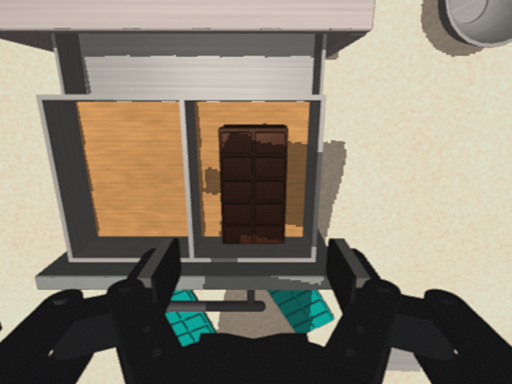

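```bash
python3 -m creep '[{"claw":7.4,"dp":[-0.3,-39.8,0.3],"twist":[0,0,0.455]},{"claw":7.4,"dp":[-0.3,-39.8,0.3],"twist":[0,0,0.455]},{"claw":7.4,"dp":[-0.3,-39.8,0.3],"twist":[0,0,0.455]},{"claw":7.4,"dp":[-0.3,-39.8,0.3],"twist":[0,0,0.455]},{"claw":7.4,"dp":[-0.3,-39.8,0.3],"twist":[0,0,0.455]},{"claw":7.4,"dp":[-0.3,-39.8,0.3],"twist":[0,0,0.455]},{"claw":7.4,"dp":[-0.3,-39.8,0.3],"twist":[0,0,0.455]},{"claw":7.4,"dp":[-0.3,-39.8,0.3],"twist":[0,0,0.455]},{"claw":7.4,"dp":[-0.3,-39.8,0.3],"twist":[0,0,0.455]},{"claw":7.4,"dp":[-0.3,-39.8,0.3],"twist":[0,0,0.455]},{"claw":7.4,"dp":[-0.3,-39.8,0.3],"twist":[0,0,0.455]},{"claw":7.4,"dp":[-0.3,-39.8,0.3],"twist":[0,0,0.455]}]'; python3 look.py w14 594.5 320.5
```

```text
t: 27.88
tool_pos: [593.4, 322.0, 221.9]
tool_rot: [179.9, 0.1, -28.3]
contact_force: [-0.2, -0.7, -0.6]
opening: 0.868
[597.6 321.8 108.2  59.3 -28.5] [251. 161.]
pick [597.6 321.8 108.2  59.3 -28.5]
dp [ 0.32 -0.33 17.23] twist [0.002 0.001 0.001] rows>= 5.0
```

View pics/w14.png

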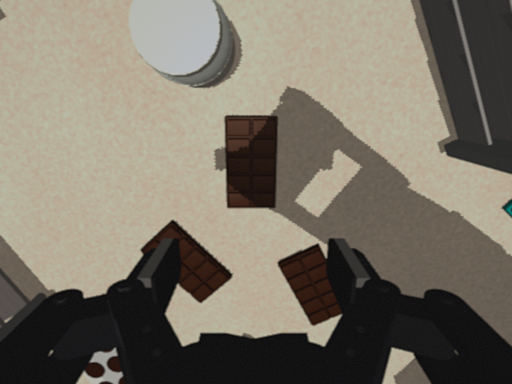

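Run:
```python
from h import *
p,d,KM=snap("wrist","w15"); C=cloud(d,KM); m=(d>0)&(C[...,2]>95); m[110:]=0; m[:,300:]=0
q=C[m]; print(len(q),q.min(0).round(),q.max(0).round(),np.median(q,axis=0).round())
goto([597,321.8,15.5],-28.5)
```

```text
6101 [696. 280.  95.] [758. 345. 112.] [725. 315. 109.]
dp [ 0.2  -0.35 20.72] twist [0.002 0.001 0.   ] rows>= 5.0
```

```bash
python3 -m creep '[{"claw":7.4,"dp":[-0.6,-0.3,4],"twist":[0,0,0]},{"claw":7.4,"dp":[-0.6,-0.3,8],"twist":[0,0,0]},{"claw":7.4,"dp":[-0.6,-0.3,12],"twist":[0,0,0]},{"claw":7.4,"dp":[-0.6,-0.3,15],"twist":[0,0,0]},{"claw":7.4,"dp":[-0.6,-0.3,18],"twist":[0,0,0]},{"claw":7.4,"dp":[-0.6,-0.3,19.6],"twist":[0,0,0]},{"claw":7.4,"dp":[-0.6,-0.3,20.4],"twist":[0,0,0]},{"claw":7.4,"dp":[-0.6,-0.3,20.5],"twist":[0,0,0]},{"claw":7.4,"dp":[-0.6,-0.3,20.5],"twist":[0,0,0]},{"claw":7.4,"dp":[-0.6,-0.3,20.5],"twist":[0,0,0]},{"claw":7.4,"dp":[-0.6,-0.3,20.5],"twist":[0,0,0]}]'
```

```text
t: 28.9
tool_pos: [591.4, 326.5, 20.8]
tool_rot: [-179.9, -0.1, -28.5]
contact_force: [-1.2, 0.0, 1.1]
opening: 0.866
```

```bash
python3 -m creep '[{"claw":7.4,"dp":[0,0,0.3],"twist":[0,0,0]},{"claw":7.4,"dp":[0,0,0.3],"twist":[0,0,0]},{"claw":5.5,"dp":[0,0,0.3],"twist":[0,0,0]},{"claw":5.5,"dp":[0,0,0.3],"twist":[0,0,0]},{"claw":5.5,"dp":[0,0,0.3],"twist":[0,0,0]},{"claw":5.5,"dp":[0,0,0.3],"twist":[0,0,0]},{"claw":5.5,"dp":[0,0,0.3],"twist":[0,0,0]}]'
```

```text
t: 29.48
tool_pos: [590.7, 326.3, 16.3]
tool_rot: [-180.0, -0.0, -28.5]
contact_force: [-0.8, -0.9, 5.3]
opening: 0.692
```

```bash
python3 -m creep '[{"claw":5.5,"dp":[0,0,-1],"twist":[0,0,0]},{"claw":5.5,"dp":[0,0,-4],"twist":[0,0,0]},{"claw":5.5,"dp":[0,0,-8],"twist":[0,0,0]},{"claw":5.5,"dp":[0,0,-12],"twist":[0,0,0]},{"claw":5.5,"dp":[0,0,-16],"twist":[0,0,0]},{"claw":5.5,"dp":[0,0,-19],"twist":[0,0,0]},{"claw":5.5,"dp":[0,0,-19],"twist":[0,0,0]}]'
python3 - <<'E'
from h import *
goto([576,36.8,205],-2.4)
p,d,KM=snap("wrist","w16");
E
```

```text
t: 30.07
tool_pos: [592.7, 327.2, 213.9]
tool_rot: [-179.5, -0.4, -28.5]
contact_force: [0.6, 1.2, -1.4]
opening: 0.698
dp [12.38 26.33  0.74] twist [-0.007 -0.008 -0.455] rows>= 7.0
```

View pics/w16.png

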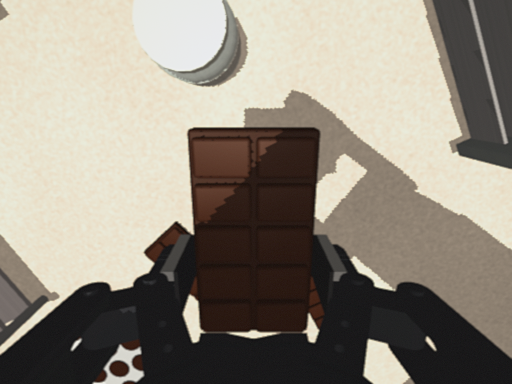

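```bash
python3 -m creep '[{"claw":5.5,"dp":[12.4,26.3,0],"twist":[0,0,-0.455]},{"claw":5.5,"dp":[12.4,26.3,0],"twist":[0,0,-0.455]},{"claw":5.5,"dp":[12.4,26.3,0],"twist":[0,0,-0.455]},{"claw":5.5,"dp":[12.4,26.3,0],"twist":[0,0,-0.455]},{"claw":5.5,"dp":[12.4,26.3,0],"twist":[0,0,-0.455]},{"claw":5.5,"dp":[12.4,26.3,0],"twist":[0,0,-0.455]},{"claw":5.5,"dp":[12.4,26.3,0],"twist":[0,0,-0.455]},{"claw":5.5,"dp":[12.4,26.3,0],"twist":[0,0,-0.455]},{"claw":5.5,"dp":[12.4,26.3,0],"twist":[0,0,-0.455]},{"claw":5.5,"dp":[12.4,26.3,0],"twist":[0,0,-0.455]},{"claw":5.5,"dp":[12.4,26.3,0],"twist":[0,0,-0.455]}]'
python3 - <<'E'
from h import *
p,d,KM=snap("wrist","w17")
goto([576,36.8,88],-2.4)
E
```

```text
t: 31.03
tool_pos: [573.8, 36.9, 205.3]
tool_rot: [-180.0, 0.1, -2.4]
contact_force: [0.5, -0.3, -1.0]
opening: 0.692
dp [ 0.22  0.02 11.74] twist [-0.     0.001  0.001] rows>= 3.0
```

View pics/w17.png

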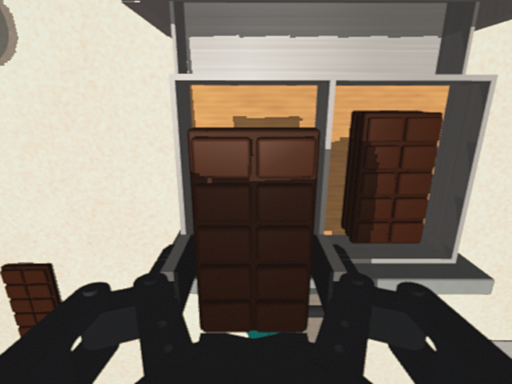

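```bash
python3 -m creep '[{"claw":5.5,"dp":[0.15,0,3],"twist":[0,0,0]},{"claw":5.5,"dp":[0.15,0,6],"twist":[0,0,0]},{"claw":5.5,"dp":[0.15,0,8],"twist":[0,0,0]},{"claw":5.5,"dp":[0.15,0,10],"twist":[0,0,0]},{"claw":5.5,"dp":[0.15,0,11.4],"twist":[0,0,0]},{"claw":5.5,"dp":[0.15,0,12],"twist":[0,0,0]},{"claw":5.5,"dp":[0.15,0,12],"twist":[0,0,0]},{"claw":5.5,"dp":[0.15,0,12],"twist":[0,0,0]}]'; for i in 1 2; do python3 -m creep '[{"claw":5.5,"dp":[0,0,0.1],"twist":[0,0,0]},{"claw":5.5,"dp":[0,0,0.15],"twist":[0,0,0]},{"claw":5.5,"dp":[0,0,0.15],"twist":[0,0,0]}]' | egrep "pos|force"; done
```

```text
t: 31.75
tool_pos: [575.8, 36.5, 86.3]
tool_rot: [-180.0, -0.0, -2.4]
contact_force: [0.3, 1.0, -0.8]
opening: 0.693
tool_pos: [575.9, 35.9, 85.1]
contact_force: [-0.4, 0.0, -0.9]
tool_pos: [575.5, 35.8, 83.0]
contact_force: [0.6, 0.4, -1.2]
```

```bash
python3 -m creep '[{"claw":5.5,"dp":[0,0,0.1],"twist":[0,0,0]},{"claw":5.5,"dp":[0,0,0.1],"twist":[0,0,0]},{"claw":5.5,"dp":[0,0,0.2],"twist":[0,0,0]}]' | egrep "pos|force"; for i in 1 2 3; do python3 -m creep '[{"claw":5.5,"dp":[0,0,0.1],"twist":[0,0,0]},{"claw":5.5,"dp":[0,0,0.1],"twist":[0,0,0]}]' | egrep "pos|force"; done
```

```text
tool_pos: [575.6, 35.8, 81.0]
contact_force: [-0.0, 0.6, -0.9]
tool_pos: [575.8, 35.8, 80.1]
contact_force: [0.4, 0.2, 0.5]
tool_pos: [576.5, 35.8, 80.1]
contact_force: [-0.7, 0.9, 9.7]
tool_pos: [577.4, 35.8, 80.0]
contact_force: [-0.4, -0.6, 17.9]
```

```bash
python3 -m creep '[{"claw":5.5,"dp":[0,0,-0.15],"twist":[0,0,0]},{"claw":5.5,"dp":[0,0,-0.15],"twist":[0,0,0]}]'
```

```text
t: 33.17
tool_pos: [576.0, 35.8, 80.1]
tool_rot: [-180.0, -0.1, -2.4]
contact_force: [-1.9, 0.2, 9.6]
opening: 0.691
```

```bash
python3 -m creep '[{"claw":5.5,"dp":[0,0,-0.07],"twist":[0,0,0]},{"claw":6.6,"dp":[0,0,-0.07],"twist":[0,0,0]},{"claw":6.6,"dp":[0,0,-0.07],"twist":[0,0,0]},{"claw":6.6,"dp":[0,0,-0.07],"twist":[0,0,0]},{"claw":6.6,"dp":[0,0,-1],"twist":[0,0,0]},{"claw":6.6,"dp":[0,0,-4],"twist":[0,0,0]},{"claw":6.6,"dp":[0,0,-8],"twist":[0,0,0]},{"claw":6.6,"dp":[0,0,-12],"twist":[0,0,0]},{"claw":7.4,"dp":[0,0,-14.5],"twist":[0,0,0]},{"claw":7.4,"dp":[0,0,-14.5],"twist":[0,0,0]},{"claw":7.4,"dp":[0,0,-14.5],"twist":[0,0,0]}]'
python3 - <<'E'
from h import *
p,d,KM=snap("wrist","w18")
goto([518,456,225],14)
E
```

```text
t: 34.08
tool_pos: [576.0, 35.9, 226.1]
tool_rot: [-180.0, -0.2, -2.4]
contact_force: [1.2, 0.0, -0.1]
opening: 0.865
dp [ -7.5  -41.74  -0.05] twist [ 0.    -0.    -0.287] rows>= 11.0
```

View pics/w18.png

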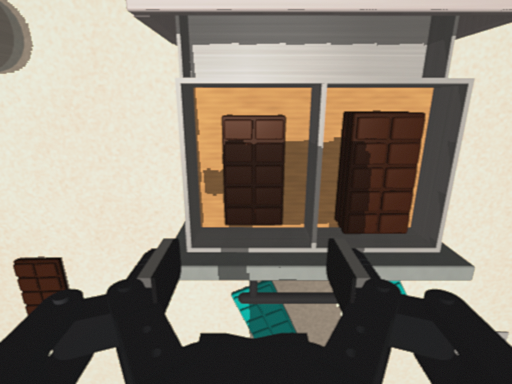

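```bash
python3 -m creep '[{"claw":7.4,"dp":[-7.5,-41.7,0],"twist":[0,0,-0.287]},{"claw":7.4,"dp":[-7.5,-41.7,0],"twist":[0,0,-0.287]},{"claw":7.4,"dp":[-7.5,-41.7,0],"twist":[0,0,-0.287]},{"claw":7.4,"dp":[-7.5,-41.7,0],"twist":[0,0,-0.287]},{"claw":7.4,"dp":[-7.5,-41.7,0],"twist":[0,0,-0.287]},{"claw":7.4,"dp":[-7.5,-41.7,0],"twist":[0,0,-0.287]},{"claw":7.4,"dp":[-7.5,-41.7,0],"twist":[0,0,-0.287]},{"claw":7.4,"dp":[-7.5,-41.7,0],"twist":[0,0,-0.287]},{"claw":7.4,"dp":[-7.5,-41.7,0],"twist":[0,0,-0.287]},{"claw":7.4,"dp":[-7.5,-41.7,0],"twist":[0,0,-0.287]},{"claw":7.4,"dp":[-7.5,-41.7,0],"twist":[0,0,-0.287]},{"claw":7.4,"dp":[-7.5,-41.7,0],"twist":[0,0,-0.287]}]'; python3 -m creep '[{"claw":7.4,"dp":[0,0,0],"twist":[0,0,0]}]'; python3 look.py w19 518 456
```

```text
t: 35.13
tool_pos: [516.6, 457.6, 221.9]
tool_rot: [179.9, 0.2, 14.2]
contact_force: [0.1, -0.5, -0.3]
opening: 0.864
t: 35.22
tool_pos: [517.8, 455.0, 222.7]
tool_rot: [179.9, 0.1, 14.1]
contact_force: [0.1, -0.5, 0.0]
opening: 0.864
[550.1 484.  106.7  57.8  14.5] [235. 130.]
[596.  698.9  87.   73.1 -82.2] [40. 39.]
pick [550.1 484.  106.7  57.8  14.5]
dp [ 3.84 -2.12 17.31] twist [ 0.001  0.002 -0.009] rows>= 5.0
```

View pics/w19.png

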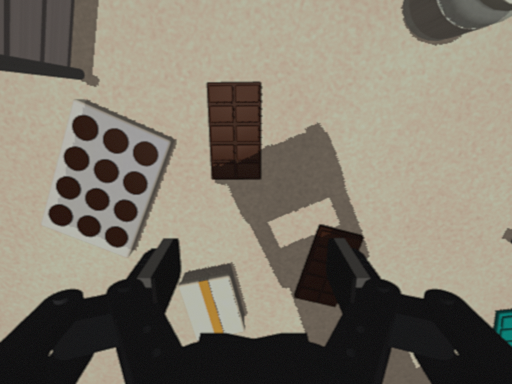

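The bar has been knocked from (518,456) to about (550,484). I'll move over it, look again, then grip.

```bash
python3 -m creep '[{"claw":7.4,"dp":[3.8,-2.1,2],"twist":[0,0,0]},{"claw":7.4,"dp":[3.8,-2.1,4],"twist":[0,0,0]},{"claw":7.4,"dp":[3.8,-2.1,4],"twist":[0,0,0]},{"claw":7.4,"dp":[3.8,-2.1,4],"twist":[0,0,0]}]'; python3 look.py w20 550 484
```

```text
t: 35.6
tool_pos: [550.2, 483.3, 183.0]
tool_rot: [179.9, 0.2, 13.9]
contact_force: [-0.6, -0.0, 0.6]
opening: 0.867
[551.1 484.9 107.2  59.3  14.4] [252. 171.]
[602.1 700.4 114.4  87.3   9.3] [40. 63.]
pick [551.1 484.9 107.2  59.3  14.4]
dp [ 0.11 -0.1  13.48] twist [ 0.     0.001 -0.007] rows>= 4.0
```

```bash
python3 -m creep '[{"claw":7.4,"dp":[0.1,-0.1,4],"twist":[0,0,0]},{"claw":7.4,"dp":[0.1,-0.1,8],"twist":[0,0,0]},{"claw":7.4,"dp":[0.1,-0.1,12],"twist":[0,0,0]},{"claw":7.4,"dp":[0.1,-0.1,14],"twist":[0,0,0]},{"claw":7.4,"dp":[0.1,-0.1,15.5],"twist":[0,0,0]},{"claw":7.4,"dp":[0.1,-0.1,16.4],"twist":[0,0,0]},{"claw":7.4,"dp":[0.1,-0.1,16.6],"twist":[0,0,0]},{"claw":7.4,"dp":[0.1,-0.1,16.6],"twist":[0,0,0]},{"claw":7.4,"dp":[0.1,-0.1,16.6],"twist":[0,0,0]}]'
```

```text
t: 36.4
tool_pos: [551.6, 487.0, 20.6]
tool_rot: [-179.9, -0.2, 14.0]
contact_force: [-0.4, -0.4, 0.6]
opening: 0.866
```

```bash
python3 -m creep '[{"claw":7.4,"dp":[0,0,0.3],"twist":[0,0,0]},{"claw":7.4,"dp":[0,0,0.3],"twist":[0,0,0]},{"claw":5.5,"dp":[0,0,0.3],"twist":[0,0,0]},{"claw":5.5,"dp":[0,0,0.3],"twist":[0,0,0]},{"claw":5.5,"dp":[0,0,0.3],"twist":[0,0,0]},{"claw":5.5,"dp":[0,0,0.3],"twist":[0,0,0]},{"claw":5.5,"dp":[0,0,0.3],"twist":[0,0,0]}]'; python3 -m creep '[{"claw":5.5,"dp":[0,0,-1],"twist":[0,0,0]},{"claw":5.5,"dp":[0,0,-4],"twist":[0,0,0]},{"claw":5.5,"dp":[0,0,-8],"twist":[0,0,0]},{"claw":5.5,"dp":[0,0,-12],"twist":[0,0,0]},{"claw":5.5,"dp":[0,0,-16],"twist":[0,0,0]},{"claw":5.5,"dp":[0,0,-19],"twist":[0,0,0]},{"claw":5.5,"dp":[0,0,-19],"twist":[0,0,0]}]'
python3 - <<'E'
from h import *
goto([583.5,36,205],-2.4)
p,d,KM=snap("wrist","w21");
E
```

```text
t: 36.98
tool_pos: [551.0, 486.7, 16.1]
tool_rot: [-180.0, -0.0, 14.0]
contact_force: [-1.1, -1.8, 5.6]
opening: 0.695
t: 37.57
tool_pos: [552.6, 487.9, 214.1]
tool_rot: [-179.7, -0.6, 14.0]
contact_force: [1.4, 0.8, -0.7]
opening: 0.691
dp [-7.96 44.6   0.62] twist [-0.006 -0.01   0.287] rows>= 11.0
```

View pics/w21.png

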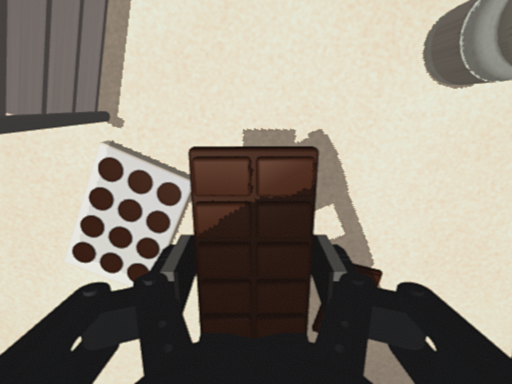

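```bash
python3 -m creep '[{"claw":5.5,"dp":[-8,44.6,0],"twist":[0,0,0.287]},{"claw":5.5,"dp":[-8,44.6,0],"twist":[0,0,0.287]},{"claw":5.5,"dp":[-8,44.6,0],"twist":[0,0,0.287]},{"claw":5.5,"dp":[-8,44.6,0],"twist":[0,0,0.287]},{"claw":5.5,"dp":[-8,44.6,0],"twist":[0,0,0.287]},{"claw":5.5,"dp":[-8,44.6,0],"twist":[0,0,0.287]},{"claw":5.5,"dp":[-8,44.6,0],"twist":[0,0,0.287]},{"claw":5.5,"dp":[-8,44.6,0],"twist":[0,0,0.287]},{"claw":5.5,"dp":[-8,44.6,0],"twist":[0,0,0.287]},{"claw":5.5,"dp":[-8,44.6,0],"twist":[0,0,0.287]},{"claw":5.5,"dp":[-8,44.6,0],"twist":[0,0,0.287]},{"claw":5.5,"dp":[-8,44.6,0],"twist":[0,0,0.287]}]'; python3 -m creep '[{"claw":5.5,"dp":[0,0,0],"twist":[0,0,0]},{"claw":5.5,"dp":[0,0,0],"twist":[0,0,0]},{"claw":5.5,"dp":[0,0,0],"twist":[0,0,0]}]'; python3 -c "
from h import *
goto([583.5,36,102],-2.4)"
```

```text
t: 38.62
tool_pos: [580.7, 28.8, 204.2]
tool_rot: [179.9, 0.1, -2.7]
contact_force: [0.0, 0.4, -0.7]
opening: 0.692
t: 38.87
tool_pos: [580.8, 35.4, 204.9]
tool_rot: [-180.0, 0.1, -2.4]
contact_force: [0.1, 1.2, -1.6]
opening: 0.694
dp [ 0.28 -0.07 10.29] twist [-0.     0.001  0.001] rows>= 3.0
```

```bash
python3 -m creep '[{"claw":5.5,"dp":[0.2,-0.05,3],"twist":[0,0,0]},{"claw":5.5,"dp":[0.2,-0.05,6],"twist":[0,0,0]},{"claw":5.5,"dp":[0.2,-0.05,8],"twist":[0,0,0]},{"claw":5.5,"dp":[0.2,-0.05,9.5],"twist":[0,0,0]},{"claw":5.5,"dp":[0.2,-0.05,10.3],"twist":[0,0,0]},{"claw":5.5,"dp":[0.2,-0.05,10.4],"twist":[0,0,0]},{"claw":5.5,"dp":[0.2,-0.05,10.4],"twist":[0,0,0]},{"claw":5.5,"dp":[0.2,-0.05,10.4],"twist":[0,0,0]}]'; for i in 1 2; do python3 -m creep '[{"claw":5.5,"dp":[0,0,0.1],"twist":[0,0,0]},{"claw":5.5,"dp":[0,0,0.15],"twist":[0,0,0]},{"claw":5.5,"dp":[0,0,0.15],"twist":[0,0,0]}]' | egrep "pos|force"; done
```

```text
t: 39.53
tool_pos: [583.8, 35.2, 102.5]
tool_rot: [-180.0, -0.1, -2.4]
contact_force: [-0.2, -0.5, -1.2]
opening: 0.691
tool_pos: [583.4, 34.8, 100.4]
contact_force: [-0.3, -0.1, -1.0]
tool_pos: [583.2, 34.7, 98.4]
contact_force: [-0.4, -0.5, -1.1]
```

```bash
for i in 1 2 3; do python3 -m creep '[{"claw":5.5,"dp":[0,-0.03,0.1],"twist":[0,0,0]},{"claw":5.5,"dp":[0,-0.03,0.1],"twist":[0,0,0]}]' | egrep "pos|force"; done
```

```text
tool_pos: [583.2, 35.1, 97.3]
contact_force: [0.1, 0.2, -1.0]
tool_pos: [583.2, 35.4, 96.3]
contact_force: [0.0, -0.0, -0.6]
tool_pos: [583.2, 35.7, 95.3]
contact_force: [-0.5, 0.0, -0.2]
```

```bash
python3 -m creep '[{"claw":5.5,"dp":[0,0,0.1],"twist":[0,0,0]},{"claw":5.5,"dp":[0,0,0.1],"twist":[0,0,0]}]' | egrep "pos|force"
```

```text
tool_pos: [583.2, 35.7, 94.3]
contact_force: [0.5, 0.3, -1.6]
```

```bash
python3 -m creep '[{"claw":5.5,"dp":[0,0,0.1],"twist":[0,0,0]},{"claw":5.5,"dp":[0,0,0.1],"twist":[0,0,0]}]' | egrep "pos|force"
```

```text
tool_pos: [583.7, 35.6, 93.9]
contact_force: [0.0, 0.4, 4.3]
```

Touching at 4.3 N. Releasing, then going for the last bar at about (405,325).

```bash
python3 -m creep '[{"claw":6.6,"dp":[0,0,0],"twist":[0,0,0]},{"claw":6.6,"dp":[0,0,0],"twist":[0,0,0]},{"claw":6.6,"dp":[0,0,0],"twist":[0,0,0]},{"claw":6.6,"dp":[0,0,-1],"twist":[0,0,0]},{"claw":6.6,"dp":[0,0,-4],"twist":[0,0,0]},{"claw":6.6,"dp":[0,0,-8],"twist":[0,0,0]},{"claw":7.4,"dp":[0,0,-12],"twist":[0,0,0]},{"claw":7.4,"dp":[0,0,-13],"twist":[0,0,0]},{"claw":7.4,"dp":[0,0,-13],"twist":[0,0,0]}]'
python3 - <<'E'
from h import *
p,d,KM=snap("wrist","w22")
goto([405,325,225],2.3)
E
```

```text
t: 41.62
tool_pos: [584.7, 35.7, 227.7]
tool_rot: [-180.0, -0.4, -2.4]
contact_force: [0.1, 0.0, 0.5]
opening: 0.864
dp [-19.07 -28.16  -0.05] twist [ 0.    -0.003 -0.082] rows>= 9.0
```

View pics/w22.png

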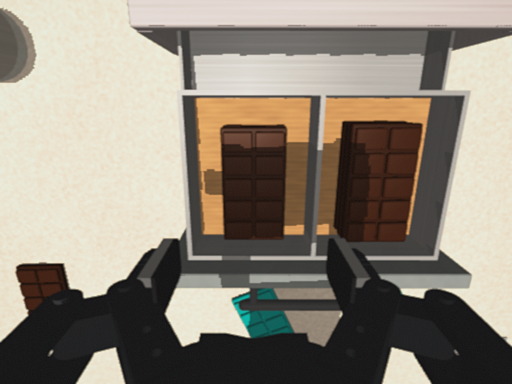

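```bash
python3 -m creep '[{"claw":7.4,"dp":[-19.1,-28.2,0],"twist":[0,0,-0.08]},{"claw":7.4,"dp":[-19.1,-28.2,0],"twist":[0,0,-0.08]},{"claw":7.4,"dp":[-19.1,-28.2,0],"twist":[0,0,-0.08]},{"claw":7.4,"dp":[-19.1,-28.2,0],"twist":[0,0,-0.08]},{"claw":7.4,"dp":[-19.1,-28.2,0],"twist":[0,0,-0.08]},{"claw":7.4,"dp":[-19.1,-28.2,0],"twist":[0,0,-0.08]},{"claw":7.4,"dp":[-19.1,-28.2,0],"twist":[0,0,-0.08]},{"claw":7.4,"dp":[-19.1,-28.2,0],"twist":[0,0,-0.08]},{"claw":7.4,"dp":[-19.1,-28.2,0],"twist":[0,0,-0.08]},{"claw":7.4,"dp":[-19.1,-28.2,0],"twist":[0,0,-0.08]},{"claw":7.4,"dp":[-19.1,-28.2,0],"twist":[0,0,-0.08]},{"claw":7.4,"dp":[-19.1,-28.2,0],"twist":[0,0,-0.08]}]'; python3 look.py w23 405 325
```

```text
t: 42.67
tool_pos: [404.8, 324.3, 222.7]
tool_rot: [179.9, 0.1, 2.1]
contact_force: [1.1, -0.1, 0.6]
opening: 0.869
[360.6  37.3 109.3  59.1  20.8] [490. 207.]
[410.2 329.6 111.2  74.4  -6.5] [250. 159.]
[539.   89.3  85.2  73.2   2.1] [486.  49.]
pick [360.6  37.3 109.3  59.1  20.8]
dp [-5.46 28.51 17.32] twist [ 0.001  0.001 -0.327] rows>= 9.0
```

View pics/w23.png

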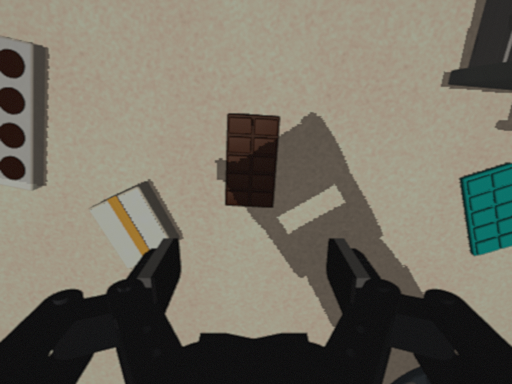

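Run:
```python
from h import *
p=cv2.imread("pics/w23.png"); KM=cam("wrist")
w=onplane([[229,113],[280,117],[273,208],[225,205]],14,KM)[:,:2].astype(np.float32); print(w.round(1),cv2.minAreaRect(w))
hsv=cv2.cvtColor(p,cv2.COLOR_BGR2HSV); m=((hsv[...,1]>100)&(p.max(2)<110)).astype(np.uint8); m[:,:215]=0;m[:,290:]=0;m[:100]=0;m[225:]=0
m=cv2.morphologyEx(cv2.morphologyEx(m,3,np.ones((3,3))),2,np.ones((5,5)))
c=max(cv2.findContours(m,0,1)[0],key=cv2.contourArea)
r=cv2.minAreaRect(onplane(c[:,0],14,KM)[:,:2].astype(np.float32)); print(r)
cv2.imwrite("pics/c23.png",cv2.resize(np.hstack([p[90:230,200:310],cv2.merge([m*255]*3)[90:230,200:310]]),None,fx=3,fy=3))
goto([410,325.5,15.5],-1)
```

```text
[[464.1 352.9]
 [461.9 296.9]
 [355.4 298.6]
 [357.2 356.3]] ((409.7783203125, 325.8212890625), (57.749267578125, 107.01878356933594), 88.23860168457031)
((410.4559326171875, 327.1181945800781), (55.45563888549805, 105.49602508544922), 88.96387481689453)
dp [ 0.52 -0.12 20.74] twist [0.001 0.001 0.054] rows>= 5.0
```

View pics/c23.png

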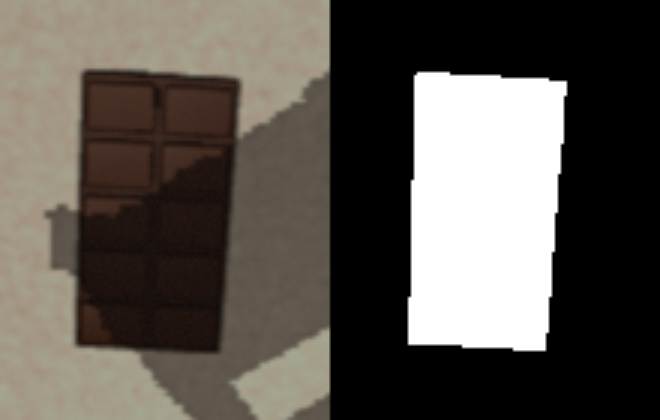

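Run:
```python
from h import *
KM=cam("wrist")
print(onplane([[150,182],[180,237]],35,KM).round(), onplane([[182,237]],0,KM).round())
goto([410,326.3,15.5],-1.3)
```

```text
[[389. 437.  35.]
 [323. 406.  35.]] [[306. 413.   0.]]
dp [ 0.52 -0.2  20.74] twist [0.001 0.001 0.059] rows>= 5.0
```

Pralines are clear of the finger, so I'm going down.

```bash
python3 -m creep '[{"claw":7.4,"dp":[0.5,-0.2,4],"twist":[0,0,0.06]},{"claw":7.4,"dp":[0.5,-0.2,8],"twist":[0,0,0.06]},{"claw":7.4,"dp":[0.5,-0.2,12],"twist":[0,0,0.06]},{"claw":7.4,"dp":[0.5,-0.2,15],"twist":[0,0,0.06]},{"claw":7.4,"dp":[0.5,-0.2,18],"twist":[0,0,0.06]},{"claw":7.4,"dp":[0.5,-0.2,19.8],"twist":[0,0,0.06]},{"claw":7.4,"dp":[0.5,-0.2,20.4],"twist":[0,0,0.06]},{"claw":7.4,"dp":[0.5,-0.2,20.6],"twist":[0,0,0.06]},{"claw":7.4,"dp":[0.5,-0.2,20.6],"twist":[0,0,0.06]},{"claw":7.4,"dp":[0.5,-0.2,20.6],"twist":[0,0,0.06]}]'
```

```text
t: 43.55
tool_pos: [410.1, 327.8, 18.6]
tool_rot: [-179.9, -0.1, -1.3]
contact_force: [0.8, -0.2, -0.0]
opening: 0.862
```

```bash
python3 -m creep '[{"claw":7.4,"dp":[0,0.1,0.2],"twist":[0,0,0]},{"claw":7.4,"dp":[0,0.1,0.2],"twist":[0,0,0]},{"claw":5.5,"dp":[0,0.1,0.2],"twist":[0,0,0]},{"claw":5.5,"dp":[0,0.1,0.2],"twist":[0,0,0]},{"claw":5.5,"dp":[0,0.1,0.2],"twist":[0,0,0]},{"claw":5.5,"dp":[0,0.1,0.2],"twist":[0,0,0]},{"claw":5.5,"dp":[0,0.1,0.2],"twist":[0,0,0]}]'; python3 -m creep '[{"claw":5.5,"dp":[0,0,-1],"twist":[0,0,0]},{"claw":5.5,"dp":[0,0,-4],"twist":[0,0,0]},{"claw":5.5,"dp":[0,0,-8],"twist":[0,0,0]},{"claw":5.5,"dp":[0,0,-12],"twist":[0,0,0]},{"claw":5.5,"dp":[0,0,-16],"twist":[0,0,0]},{"claw":5.5,"dp":[0,0,-19],"twist":[0,0,0]},{"claw":5.5,"dp":[0,0,-19],"twist":[0,0,0]}]'
python3 - <<'E'
from h import *
goto([583.5,36,205],-2.4)
p,d,KM=snap("wrist","w24");
E
```

```text
t: 44.13
tool_pos: [409.5, 326.8, 16.1]
tool_rot: [-180.0, -0.0, -1.3]
contact_force: [-1.1, -2.8, 6.6]
opening: 0.694
t: 44.72
tool_pos: [411.1, 328.0, 212.3]
tool_rot: [-179.7, -0.5, -1.3]
contact_force: [1.0, -0.5, -0.3]
opening: 0.69
dp [17.87 28.82  0.71] twist [-0.006 -0.008  0.02 ] rows>= 9.0
```

View pics/w24.png

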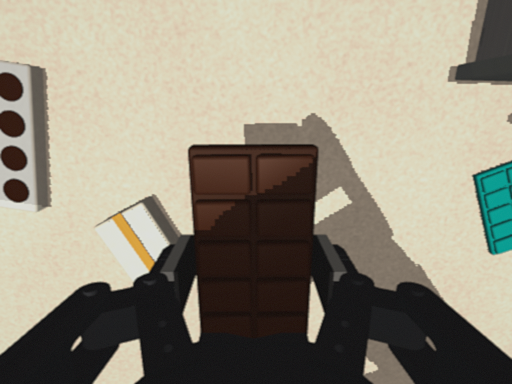

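```bash
python3 -m creep '[{"claw":5.5,"dp":[17.9,28.8,0],"twist":[0,0,0.02]},{"claw":5.5,"dp":[17.9,28.8,0],"twist":[0,0,0.02]},{"claw":5.5,"dp":[17.9,28.8,0],"twist":[0,0,0.02]},{"claw":5.5,"dp":[17.9,28.8,0],"twist":[0,0,0.02]},{"claw":5.5,"dp":[17.9,28.8,0],"twist":[0,0,0.02]},{"claw":5.5,"dp":[17.9,28.8,0],"twist":[0,0,0.02]},{"claw":5.5,"dp":[17.9,28.8,0],"twist":[0,0,0.02]},{"claw":5.5,"dp":[17.9,28.8,0],"twist":[0,0,0.02]},{"claw":5.5,"dp":[17.9,28.8,0],"twist":[0,0,0.02]},{"claw":5.5,"dp":[17.9,28.8,0],"twist":[0,0,0.02]},{"claw":5.5,"dp":[17.9,28.8,0],"twist":[0,0,0.02]},{"claw":5.5,"dp":[17.9,28.8,0],"twist":[0,0,0.02]}]'; python3 -m creep '[{"claw":5.5,"dp":[0,0,0],"twist":[0,0,0]},{"claw":5.5,"dp":[0,0,0],"twist":[0,0,0]}]'; python3 -c "
from h import *
goto([583.5,35.8,116],-2.4)"
```

```text
t: 45.77
tool_pos: [580.9, 35.9, 204.8]
tool_rot: [-180.0, 0.1, -2.4]
contact_force: [0.2, -0.1, -1.3]
opening: 0.692
t: 45.93
tool_pos: [581.3, 35.9, 205.4]
tool_rot: [-180.0, 0.0, -2.3]
contact_force: [-0.1, -0.5, -2.0]
opening: 0.694
dp [0.22 0.   8.94] twist [-0.     0.     0.001] rows>= 3.0
```

```bash
python3 -m creep '[{"claw":5.5,"dp":[0.2,0,3],"twist":[0,0,0]},{"claw":5.5,"dp":[0.2,0,6],"twist":[0,0,0]},{"claw":5.5,"dp":[0.2,0,7.5],"twist":[0,0,0]},{"claw":5.5,"dp":[0.2,0,8.5],"twist":[0,0,0]},{"claw":5.5,"dp":[0.2,0,9.1],"twist":[0,0,0]},{"claw":5.5,"dp":[0.2,0,9.1],"twist":[0,0,0]},{"claw":5.5,"dp":[0.2,0,9.1],"twist":[0,0,0]}]'; for i in 1 2; do python3 -m creep '[{"claw":5.5,"dp":[0,0,0.1],"twist":[0,0,0]},{"claw":5.5,"dp":[0,0,0.15],"twist":[0,0,0]},{"claw":5.5,"dp":[0,0,0.15],"twist":[0,0,0]}]' | egrep "pos|force"; done
```

```text
t: 46.52
tool_pos: [584.2, 34.9, 115.2]
tool_rot: [-180.0, -0.1, -2.4]
contact_force: [-0.5, -0.5, -1.0]
opening: 0.69
tool_pos: [584.1, 34.7, 113.6]
contact_force: [-0.1, -0.2, -1.4]
tool_pos: [583.8, 34.7, 111.4]
contact_force: [-0.2, 0.6, -1.8]
```

```bash
for i in 1 2; do python3 -m creep '[{"claw":5.5,"dp":[0,-0.05,0.1],"twist":[0,0,0]},{"claw":5.5,"dp":[0,-0.05,0.1],"twist":[0,0,0]}]' | egrep "pos|force"; done
```

```text
tool_pos: [583.7, 35.2, 110.3]
contact_force: [-0.8, -0.3, -1.3]
tool_pos: [583.8, 35.7, 109.2]
contact_force: [0.5, -0.8, -0.9]
```

```bash
python3 -m creep '[{"claw":5.5,"dp":[0,0,0.1],"twist":[0,0,0]},{"claw":5.5,"dp":[0,0,0.1],"twist":[0,0,0]}]' | egrep "pos|force"
```

```text
tool_pos: [583.8, 35.7, 108.2]
contact_force: [-0.5, -0.7, -0.8]
```

```bash
python3 -m creep '[{"claw":5.5,"dp":[0,0,0.1],"twist":[0,0,0]},{"claw":5.5,"dp":[0,0,0.1],"twist":[0,0,0]}]' | egrep "pos|force"
```

```text
tool_pos: [584.3, 35.7, 108.0]
contact_force: [-0.2, -0.1, 4.0]
```

```bash
python3 -m creep '[{"claw":6.6,"dp":[0,0,0],"twist":[0,0,0]},{"claw":6.6,"dp":[0,0,0],"twist":[0,0,0]},{"claw":6.6,"dp":[0,0,0],"twist":[0,0,0]},{"claw":6.6,"dp":[0,0,-1],"twist":[0,0,0]},{"claw":6.6,"dp":[0,0,-4],"twist":[0,0,0]},{"claw":6.6,"dp":[0,0,-8],"twist":[0,0,0]},{"claw":6.6,"dp":[0,0,-12],"twist":[0,0,0]},{"claw":6.6,"dp":[0,0,-14],"twist":[0,0,0]},{"claw":6.6,"dp":[0,0,-14],"twist":[0,0,0]}]'
python3 - <<'E'
from h import *
p,d,KM=snap("wrist","w25")
C=cloud(d,KM); 
for n,c in (("L",(583,36)),("R",(580,-77))):
    m=(d>0)&(np.hypot(C[...,0]-c[0],C[...,1]-c[1])<25)&(C[...,2]<150)&(C[...,2]>50); print(n,m.sum(),np.percentile(C[m][:,2],[5,50,95]).round(1))
p,d,KM=snap("top","top2")
for b in bars(p,KM): print(np.round(b[:5],1),np.round(b[5]))
goto([455,-14.8,200],87.6)
E
```

```text
t: 48.43
tool_pos: [585.6, 35.7, 253.5]
tool_rot: [-180.0, -0.5, -2.4]
contact_force: [0.6, 0.5, -0.0]
opening: 0.773
L 2042 [100.  104.9 106.2]
R 2063 [100.2 105.1 106.4]
[1046.7 1000.8  102.7   62.1  -89. ] [45. 80.]
dp [-12.68   5.59   4.82] twist [ 1.000e-03 -1.000e-03 -1.571e+00] rows>= 13.0
```

View pics/w25.png

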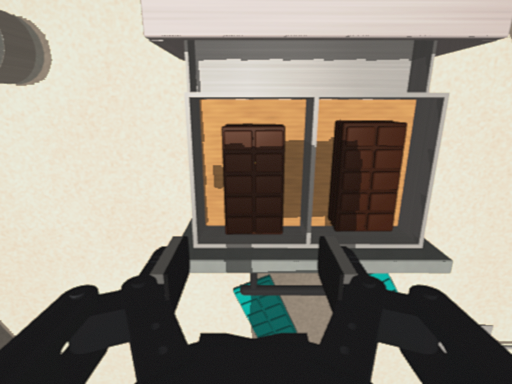

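View pics/top2.png

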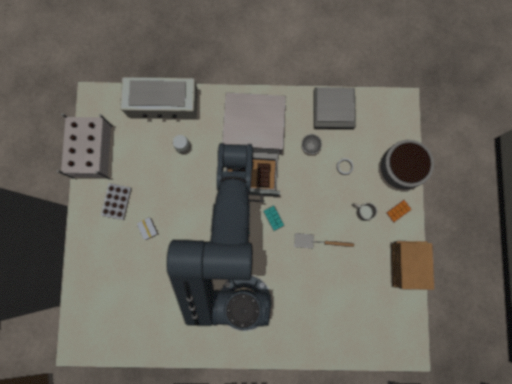

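Both piles of three lie flat, tops at about z=105 (below the rim). No dark bar is left on the bench and the bystanders haven't moved. Now I'll shut the drawer.

```bash
python3 -m creep '[{"claw":2.6,"dp":[-12.7,5.6,2],"twist":[0,0,-1.571]},{"claw":2.6,"dp":[-12.7,5.6,2],"twist":[0,0,-1.571]},{"claw":2.6,"dp":[-12.7,5.6,2],"twist":[0,0,-1.571]},{"claw":2.6,"dp":[-12.7,5.6,2],"twist":[0,0,-1.571]},{"claw":2.6,"dp":[-12.7,5.6,2],"twist":[0,0,-1.571]},{"claw":2.6,"dp":[-12.7,5.6,2],"twist":[0,0,-1.571]},{"claw":2.6,"dp":[-12.7,5.6,2],"twist":[0,0,-1.571]},{"claw":2.6,"dp":[-12.7,5.6,3],"twist":[0,0,-1.571]},{"claw":2.6,"dp":[-12.7,5.6,3],"twist":[0,0,-1.571]},{"claw":2.6,"dp":[-12.7,5.6,4],"twist":[0,0,-1.571]},{"claw":2.6,"dp":[-12.7,5.6,4.8],"twist":[0,0,-1.571]},{"claw":2.6,"dp":[-12.7,5.6,4.8],"twist":[0,0,-1.571]}]'; python3 -m creep '[{"claw":2.6,"dp":[0,0,0],"twist":[0,0,-0.05]},{"claw":2.6,"dp":[0,0,0],"twist":[0,0,-0.05]},{"claw":2.6,"dp":[0,0,0],"twist":[0,0,-0.05]}]'
python3 - <<'E'
from h import *
p,d,KM=snap("wrist","w26")
goto([455,-14.8,100],87.6)
E
```

```text
t: 49.53
tool_pos: [453.1, -14.7, 197.0]
tool_rot: [-179.7, -0.0, 83.9]
contact_force: [-0.3, -0.1, 0.3]
opening: 0.304
t: 49.78
tool_pos: [454.1, -14.9, 198.7]
tool_rot: [-179.9, -0.0, 86.3]
contact_force: [-0.7, 0.1, 0.0]
opening: 0.308
dp [0.01 0.09 9.89] twist [-0.001 -0.    -0.023] rows>= 3.0
```

View pics/w26.png

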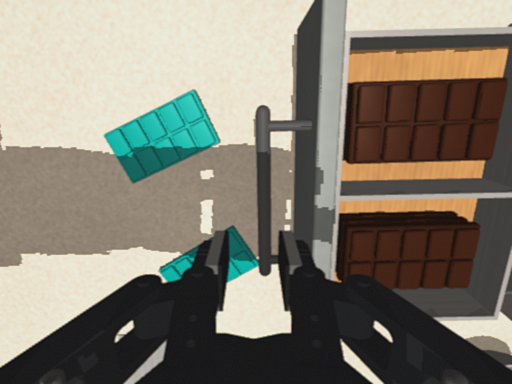

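```bash
python3 -m creep '[{"claw":2.6,"dp":[0,0.75,2],"twist":[0,0,-0.023]},{"claw":2.6,"dp":[0,0.75,6],"twist":[0,0,-0.023]},{"claw":2.6,"dp":[0,0.75,9],"twist":[0,0,-0.023]},{"claw":2.6,"dp":[0,0.75,9.8],"twist":[0,0,-0.023]},{"claw":2.6,"dp":[0,0.75,9.8],"twist":[0,0,-0.023]},{"claw":0.5,"dp":[0,0.75,9.8],"twist":[0,0,-0.023]},{"claw":0.5,"dp":[0,0.75,9.8],"twist":[0,0,-0.023]},{"claw":0.5,"dp":[0,0.75,9.8],"twist":[0,0,-0.023]},{"claw":0.5,"dp":[0,0.75,9.8],"twist":[0,0,-0.023]}]' 30
```

```text
t: 50.58
tool_pos: [462.4, -15.4, 102.0]
tool_rot: [179.9, 0.0, 87.7]
contact_force: [0.8, 0.5, 0.8]
opening: 0.113
```

```bash
python3 -m creep '[{"claw":0.5,"dp":[0,0.8,0],"twist":[0,0,0]},{"claw":0.5,"dp":[0,2.2,0],"twist":[0,0,0]},{"claw":0.5,"dp":[0,3.7,0],"twist":[0,0,0]},{"claw":0.5,"dp":[0,5.2,0],"twist":[0,0,0]},{"claw":0.5,"dp":[0,6.7,0],"twist":[0,0,0]},{"claw":0.5,"dp":[0,8.2,0],"twist":[0,0,0]},{"claw":0.5,"dp":[0,9.7,0],"twist":[0,0,0]},{"claw":0.5,"dp":[0,11.2,0],"twist":[0,0,0]},{"claw":0.5,"dp":[0,12.7,0],"twist":[0,0,0]},{"claw":0.5,"dp":[0,14.2,0],"twist":[0,0,0]},{"claw":0.5,"dp":[0,15.4,0],"twist":[0,0,0]},{"claw":0.5,"dp":[0,16.2,0],"twist":[0,0,0]}]';python3 -m creep '[{"claw":0.5,"dp":[0,0.5,0],"twist":[0,0,0]},{"claw":0.5,"dp":[0,1,0],"twist":[0,0,0]},{"claw":0.5,"dp":[0,1.5,0],"twist":[0,0,0]},{"claw":0.5,"dp":[0,1.9,0],"twist":[0,0,0]},{"claw":0.5,"dp":[0,1.9,0],"twist":[0,0,0]}]'
```

```text
t: 51.58
tool_pos: [625.0, -22.4, 102.0]
tool_rot: [180.0, 0.0, 87.7]
contact_force: [-2.7, -4.2, 6.2]
opening: 0.117
t: 52.0
tool_pos: [643.6, -23.2, 102.0]
tool_rot: [179.9, 0.0, 87.7]
contact_force: [1.8, -4.9, 4.1]
opening: 0.114
```

```bash
python3 -m creep '[{"claw":0.5,"dp":[0,0.3,0],"twist":[0,0,0]},{"claw":0.5,"dp":[0,0.6,0],"twist":[0,0,0]},{"claw":0.5,"dp":[0,0.9,0],"twist":[0,0,0]},{"claw":0.5,"dp":[0,0.9,0],"twist":[0,0,0]}]'; python3 -m creep '[{"claw":0.5,"dp":[0,0.2,0],"twist":[0,0,0]},{"claw":0.5,"dp":[0,0.2,0],"twist":[0,0,0]}]'
```

```text
t: 52.33
tool_pos: [652.3, -23.6, 102.0]
tool_rot: [179.9, 0.0, 87.7]
contact_force: [1.1, -5.6, 4.3]
opening: 0.118
t: 52.5
tool_pos: [654.1, -23.6, 102.1]
tool_rot: [180.0, 0.0, 87.7]
contact_force: [0.6, -5.8, 4.8]
opening: 0.112
```

```bash
python3 -m creep '[{"claw":0.5,"dp":[0,0.2,0],"twist":[0,0,0]},{"claw":0.5,"dp":[0,0.2,0],"twist":[0,0,0]}]'; python3 -m creep '[{"claw":0.5,"dp":[0,0.2,0],"twist":[0,0,0]},{"claw":0.5,"dp":[0,0.2,0],"twist":[0,0,0]}]'
```

```text
t: 52.67
tool_pos: [655.0, -23.7, 102.0]
tool_rot: [-179.9, 0.0, 87.7]
contact_force: [-7.8, -5.0, 9.1]
opening: 0.111
t: 52.83
tool_pos: [655.1, -23.7, 101.9]
tool_rot: [-179.6, 0.0, 87.7]
contact_force: [-18.4, -6.3, 18.7]
opening: 0.118
```

```bash
python3 -m creep '[{"claw":0.5,"dp":[0,-0.25,0],"twist":[0,0,0]},{"claw":2.6,"dp":[0,-0.25,0],"twist":[0,0,0]},{"claw":2.6,"dp":[0,-0.25,0],"twist":[0,0,0]},{"claw":2.6,"dp":[0,-0.25,0],"twist":[0,0,0]},{"claw":2.6,"dp":[0,-0.25,-3],"twist":[0,0,0]},{"claw":2.6,"dp":[0,-0.25,-7],"twist":[0,0,0]},{"claw":2.6,"dp":[0,-1,-10],"twist":[0,0,0]},{"claw":2.6,"dp":[0,-5,-13],"twist":[0,0,0]},{"claw":2.6,"dp":[0,-9,-16],"twist":[0,0,0]},{"claw":2.6,"dp":[0,-9,-16],"twist":[0,0,0]},{"claw":2.6,"dp":[0,-9,-16],"twist":[0,0,0]}]'
python3 - <<'E'
from h import *
p,d,KM=snap("wrist","w27"); C=cloud(d,KM)
m=(d>0)&(C[...,2]>96)&(C[...,2]<112)&(C[...,0]<672); n,l,s,_=cv2.connectedComponentsWithStats(m.astype(np.uint8)); i=1+np.argmax(s[1:,4]); q=C[l==i]; print(s[i],np.median(q,axis=0))
E
```

```text
t: 53.75
tool_pos: [566.8, -19.3, 264.5]
tool_rot: [179.8, 0.0, 87.7]
contact_force: [0.2, 1.3, 0.4]
opening: 0.304
[ 330  105   34  137 1747] [653.52763811 -14.33195299 105.80643019]
```

View pics/w27.png

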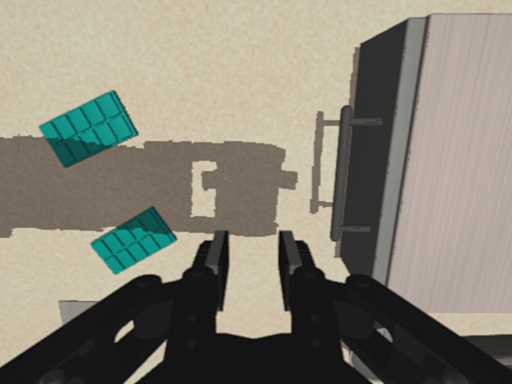

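Shut with no gap showing. One gentle push with closed fingers will confirm nothing backed off at release.

```bash
python3 -m creep '[{"claw":0,"dp":[0,0,4],"twist":[0,0,0]},{"claw":0,"dp":[0,0,8],"twist":[0,0,0]},{"claw":0,"dp":[0,0,12],"twist":[0,0,0]},{"claw":0,"dp":[0,2,16],"twist":[0,0,0]},{"claw":0,"dp":[0,4,16],"twist":[0,0,0]},{"claw":0,"dp":[0,5.5,16],"twist":[0,0,0]},{"claw":0,"dp":[0,5.8,16],"twist":[0,0,0]},{"claw":0,"dp":[0,5.8,16],"twist":[0,0,0]}]'; for i in 1 2; do python3 -m creep '[{"claw":0,"dp":[0,0.2,0],"twist":[0,0,0]},{"claw":0,"dp":[0,0.4,0],"twist":[0,0,0]},{"claw":0,"dp":[0,0.4,0],"twist":[0,0,0]}]'|egrep "pos|force"; done
```

```text
t: 54.47
tool_pos: [626.4, -21.9, 99.8]
tool_rot: [-179.9, -0.0, 87.7]
contact_force: [0.6, 0.2, 0.1]
opening: 0.001
tool_pos: [629.9, -22.1, 101.7]
contact_force: [-1.3, 0.1, 0.9]
tool_pos: [634.2, -22.3, 101.7]
contact_force: [0.8, 0.3, -0.5]
```

```bash
for i in 1 2 3; do python3 -m creep '[{"claw":0,"dp":[0,0.1,0],"twist":[0,0,0]},{"claw":0,"dp":[0,0.2,0],"twist":[0,0,0]}]'|egrep "pos|force"; done
```

```text
tool_pos: [635.8, -22.4, 101.4]
contact_force: [-1.9, 0.4, 0.9]
tool_pos: [636.2, -22.4, 101.3]
contact_force: [-16.7, -0.2, 11.3]
tool_pos: [636.5, -22.3, 101.2]
contact_force: [-28.2, 0.6, 18.4]
```

Firm stop, so the drawer is shut. Backing away.

```bash
python3 -m creep '[{"claw":0,"dp":[0,-0.5,0],"twist":[0,0,0]},{"claw":0,"dp":[0,-3,0],"twist":[0,0,0]},{"claw":0,"dp":[0,-6,-3],"twist":[0,0,0]},{"claw":0,"dp":[0,-9,-7],"twist":[0,0,0]},{"claw":0,"dp":[0,-12,-11],"twist":[0,0,0]},{"claw":0,"dp":[0,-14,-15],"twist":[0,0,0]},{"claw":0,"dp":[0,-14,-18],"twist":[0,0,0]},{"claw":0,"dp":[0,-14,-18],"twist":[0,0,0]},{"claw":0,"dp":[0,-14,-18],"twist":[0,0,0]}]'
python3 - <<'E'
from h import *
p,d,KM=snap("wrist","w28"); snap("side","side2")
E
```

```text
t: 56.22
tool_pos: [500.9, -17.0, 284.6]
tool_rot: [179.6, 0.0, 87.7]
contact_force: [0.8, 0.4, -0.2]
opening: -0.004
```

View pics/side2.png

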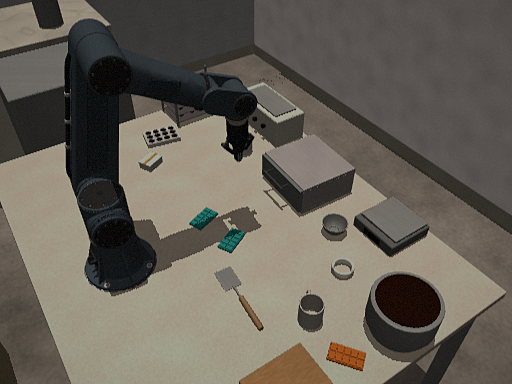

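View pics/w28.png

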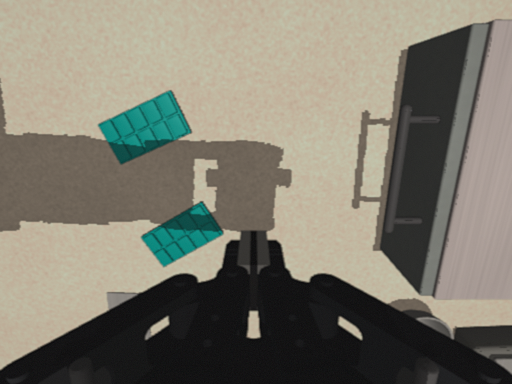

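The drawer is shut, no dark bars are left on the bench, and the other things are where they were. Handing in.

```bash
python3 -c "
from plant import bot
print(bot.sign_off())"
```

```text
the job is handed in; nothing more can be done
None
```

All six dark chocolate bars are in the tin, in two flat piles of three, and the drawer is shut. The run took about 56 s of the 210 s allowed. I pulled the drawer to its stop, lowered each bar until the force reading rose, then let go.

- **Knocked bar:** one bar had moved about 4 cm, to roughly (550, 484). I found it again with the wrist camera before picking it up.
- **Last checks:** the pile tops read about z = 105 mm in the depth image, below the 108 mm rim, and that camera was reading about 3 mm low. The handle travelled about 200 mm between its stops, and a closing push met a firm stop at up to 28 N. No dark bars show on the bench. The orange and turquoise look-alikes and the other things look untouched by eye; I did not measure their positions.
- **What did not go as planned:**
  - Five bars were let go at between 2 and 6 N of contact. The first bar in the left bay was briefly pressed to about 18 N, then eased off before I let go.
  - The drawer slid back about 5 mm from its stop after I pulled it out. The tin was still clear of the housing.

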